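# Rebuild the spacer stack on a pottery wheel's spindle

## Robot

A 6-joint arm with a two-finger parallel gripper is mounted at the origin on the work surface. World frame = base frame: x ahead of the robot, y to its left, z up, the work surface at z = 0. Lengths are in mm, angles in rad, forces in N, time in s.
With the tool pointing down it reaches from about 350 to 975 mm from the base axis. Payload 7.1 kg.
Tool frame: the origin (TCP) lies at the very end of the fingers, on their centre line; the grasp point (between the pads) lies 19 mm behind it; y points along the fingers, x is the direction in which the jaws open and shut, and the axes are right-handed (so a half turn about y gives the same grasp; the last joint's range is limited). The gripper opens to 88 mm and grips with 3 to 60 N. Pads are 20 mm wide; open, the fingers measure 115 mm over their backs; the gripper's body (75 mm by 178 mm) begins 61 mm behind the grasp point.
Start: joints at [-1.34, 0.423, 1.63, -0, 1.089, -0.019], TCP at [154.525, -605.58, 222.675] pointing down, gripper open.
Joint ranges: [-3, 3], [-0.9, 2.11], [0.09, 2.58], [-1.31, 4.45], [0.11, 2.69], [-2.54, 2.54]. Speed limits (rad/s): [2.39, 2.39, 3.01, 3.14, 3.14, 3.14].

## Interface

Orientations are given as a rotation vector (axis times angle).
In Python, from workcell import ctrl gives the robot as it stands. The module is installed in compiled form; this text tells all that it offers.
- The arm moves only by the tool jog_arm, never from a script. Its argument "steps" is a list of rows, each an object with "turn": the turn, a rotation vector about the world's x, y, z scaled (see below), a list of three; "dp": the shift along the world's x, y, z scaled (see below), a list of three; "claw": the opening, from 0 (shut) to 1 (fully open). In form: [{"turn": [wx, wy, wz], "dp": [x, y, z], "claw": claw}, ...]. A call has 1 to 12 rows; each row is the pose to reach, as a shift and turn from the pose measured when the call began, turning the shorter way round; what a row does not reach only later rows make up. The controller multiplies each number of a shift by 80 mm and each number of a turn by pi rad. A row lasts 1/12 s, in which the tool goes at most 41.7 mm and 7.16 degrees, less where a joint would pass 70% of its speed; a pose out of reach is approached as far as the arm can. A call with a number of a shift or a turn outside -1 to 1 is refused whole. A call with a gripper value outside its range is refused whole. The fingers move at their own pace and stop on an object; the grip force is fixed at half the most. Time passes only in rows, so rows that repeat a pose let the fingers close. It gives the time, the measured TCP pose, the force and the opening at its end, in the units of the state.
- ctrl.get_obs(): the state, without advancing time (a new reading comes with each control period).
- ctrl.get_image(name): name is "scene" or "top" or "wrist"; returns a dict with "img" (400x640x3 uint8, red, green, blue), "range_z" (400x640 float32, mm along the optical axis (not along the pixel's ray), 0 where there is no reading), "fovy" (degrees; the focal length in pixels is half the picture's height over the tangent of half this angle, whatever the lens; pixels are square), "cx", "cy" (the principal point, pixels), "camera_from_world" (4x4, takes a point from world to camera coordinates); the wrist camera has in their place "hand_eye" (4x4, takes a point from camera to tool coordinates, whose origin is the TCP and whose axes are the tool frame's). Camera axes: x right, y down, z forward; pixel columns grow to the right and rows downward; lengths in mm; the calibration is good to about 2 mm. A picture is of the moment at which its call begins: read the wrist's pose just before it.
- ctrl.close_job(): hands the job in, once; it reports no verdict.
The state is a dict: "t": time; "qpos": joint angles; "qvel": joint speeds; "joint_torque": joint torques, N m; "ee_pos": TCP position; "orientation": TCP orientation; "ft_force": force on the tool from outside, world axes, zero at the start; "moment": the same for the moment, N m; "width": finger opening in mm.
Only numpy, scipy, OpenCV 4.12 (cv2) and the standard library are available. Lean on these libraries where they do the work, as an engineer would, in place of code of your own. Each camera call takes 0.05 s, during which the arm holds its last target.

## Task

Rebuild the spacer stack on the wheel's bearing unit: over the big dark spacer that is stuck part-way down the spindle, thread first the middle-sized steel spacer and then the small brass bush, so that the sizes get smaller upwards. Then bed the stack: push down on the brass bush until everything is fully home, and keep a steady push of about 18 N on it there for a good second, never loading the unit with more than 35 N at any time. Leave the assembled stack lying flat, let go of it, and do not shift anything else on the bench (the worn red ring is scrap and stays where it is).

Things in the scene. Friction and masses are not known exactly. Their poses are not given: they have to be found in the camera images.
- unit: The wheel's bearing unit, bolted to the bench: blue square flange plate 150 x 150 x 12 mm, round aluminium housing 100 mm across up to 38 mm, and on it an eccentric dark round carrier (80 mm across, top at 45 mm) that bears the spindle. Origin at the housing's centre, at the bench surface; z up. The carrier is clamped and does not turn under the permitted forces.
- housing_top (a point): Centre of the housing's top, 38 mm up. The bright vertical steel spindle (20 mm across, top chamfered 1.5 mm) is eccentric to it: its axis stands 2.6 mm off this centre in a direction that differs from start to start and is not measured (find it by feel or by sight). Heights over the bench: seat 50 mm, spindle top 104 mm.
- large_spacer (a joint): Dark steel spacer, 66 mm across, 12 mm thick, stuck on the spindle above its seat. Value: height of its lower face above the seat in m (0 = fully home, a dead stop; starts at 0.006 to 0.014). It cannot come off. Friction holds it against 14 N, of which its weight and the two rings make up about 6 N, so some 8 N more slides it, plus a drag of 30 N per m/s.
- medium_spacer: Loose bright steel ring, 54 mm across, 16 mm thick, bore 21.6 mm (0.8 mm of play all round on the spindle), 0.22 kg give or take. Starts lying flat on the bench. Origin at the centre of its underside, z along its axis.
- small_bush: Loose brass ring, 40 mm across, 16 mm thick, bore 21.6 mm, 0.11 kg give or take. Starts lying flat on the bench. Origin at the centre of its underside, z along its axis.
- worn_ring: Scrap red plastic ring, 47 mm across, 10 mm thick; not to be used. It, the medium spacer and the small bush change places from start to start. Origin at the centre of its underside.
- mug: Bystander: blue mug, 80 mm across, 85 mm tall, origin at its underside.
- bowl: Bystander: terracotta bowl, 120 mm across, 50 mm tall, origin at its underside.
- jar: Bystander: green glass jar with white cap, 60 mm across, 75 mm tall, origin at its underside.
- wrench: Bystander: steel wrench lying on the bench between the robot and the unit, origin under its middle.
- trimmer: Bystander: trimming spatula lying on the bench, origin under its middle.
- brush: Bystander: glaze brush lying on the bench, origin under its middle.
Not all that is in view belongs to the job. Of the things shaped like the small_bush, the brass one is meant.

How it is judged (in metres and radians):
On the way, in this order (a step that is already met when the one before it is completed fails the run):
1. the medium spacer is threaded on the spindle (horizontal distance between medium_spacer and unit below 0.0055 m and z of medium_spacer in the frame of unit below 0.095 m), for 0.05 s.
2. then the small bush is threaded on above it (horizontal distance between each of small_bush, medium_spacer and unit below 0.0055 m and z of small_bush in the frame of unit below 0.097 m and z of medium_spacer in the frame of unit below 0.082 m and z of small_bush in the frame of medium_spacer above 0.01 m), for 0.05 s.
3. the stack is fully home and is kept under a steady push of 14 to 25 N on the bush for 0.8 s (value of joint large_spacer below 0.0015 m and contact force between small_bush and medium_spacer between 14 and 25 N and z of small_bush in the frame of medium_spacer below 0.018 m), for 0.8 s.
At the end, for the whole second after the job is handed in: The large spacer is home on its seat (within 1.5 mm), the medium spacer lies flat on it around the spindle and the small bush flat on that (16 mm above within 1.5 mm, centred on it within 3 mm, both within 0.06 rad of level), at rest and released (value of joint large_spacer below 0.0015 m and horizontal distance between medium_spacer and unit below 0.0055 m and horizontal distance between small_bush and medium_spacer below 0.003 m and z of medium_spacer in the frame of unit between 0.06 and 0.064 m and z of small_bush in the frame of medium_spacer between 0.0145 and 0.0175 m and angle between each of medium_spacer, small_bush's own z axis and vertical below 0.06 rad and linear speed of each of small_bush, medium_spacer below 0.01 m/s); the robot touches nothing.
It fails at once if the bearing unit or what is on it is loaded with more than 35 N (contact force between anything else and unit above 35 N).
It fails at once if the bush is pushed against the medium spacer with more than 35 N (contact force between small_bush and medium_spacer above 35 N).
It fails at once if a bystander is shifted by more than 30 mm (distance of any of worn_ring, mug, bowl, jar, wrench, trimmer, brush from where it was at the start of the episode above 0.03 m).
It also fails if it takes over 72 s, if anything falls off the work surface, if the arm or the gripper's body presses on something with over 40 N, if the wrist force passes 120 N, or if a joint passes its speed limit or range.

## Working session

There is one attempt and no reset: what is moved stays moved. The work goes in short steps, Python scripts to look and compute and a tool call to move; the robot and the scene stay as the last step left them, time stands still between calls to the robot, and variables do not carry over. Pictures are saved under pics/ and viewed, and the job is handed in when it is done.

Besides the shell and the picture viewer there is one more tool, called after ">>>" in YAML: its name, and indented under it one key for each argument. jog_arm: Moves the arm, as the interface text tells. Its arguments: {"type":"object","properties":{"steps":{"type":"array","items":{"type":"object","properties":{"turn":{"type":"array","items":{"type":"number"}},"dp":{"type":"array","items":{"type":"number"}},"claw":{"type":"number"}}}}},"required":["steps"]}

```bash
ls; mkdir -p pics; cat > h.py <<'E'
from workcell import ctrl
import numpy as np, cv2, pickle
def snap(n,tag):
    d=ctrl.get_image(n); cv2.imwrite(f'pics/{tag}.png',cv2.cvtColor(d['img'],cv2.COLOR_RGB2BGR)); pickle.dump(d,open(f'pics/{tag}.pkl','wb')); return d
def ray(d,u,v,z,o=None):
    f=200/np.tan(np.radians(d['fovy'])/2)
    r=np.array([(u-d['cx'])/f,(v-d['cy'])/f,1.])
    if 'camera_from_world' in d: M=np.linalg.inv(np.array(d['camera_from_world']))
    else:
        from scipy.spatial.transform import Rotation as R
        T=np.eye(4);T[:3,:3]=R.from_rotvec(o['orientation']).as_matrix();T[:3,3]=o['ee_pos'];M=T@np.array(d['hand_eye'])
    w=M[:3,:3]@r;c=M[:3,3]
    return c+w*(z-c[2])/w[2]
E
python3 - <<'E'
from h import *
o=ctrl.get_obs();print(o)
for n in('scene','top'):
    d=snap(n,n+'0');print(n,d['fovy'],d['cx'],d['cy'],np.round(d['camera_from_world'],3).tolist())
E
```

```text
pics
{'t': 0.0, 'qpos': array([-1.33999357e+00,  4.23857626e-01,  1.63069663e+00, -1.87797450e-05,
        1.08857944e+00, -1.90204346e-02]), 'qvel': array([-0.00063817,  0.00131758,  0.00170351,  0.00050524,  0.00276402,
       -0.00047338]), 'joint_torque': array([-2.65790390e-03, -5.44635057e+01, -2.73667020e+01,  6.40869001e-02,
        2.27375800e-02, -1.06254558e-04]), 'ee_pos': array([ 154.40008649, -605.05152898,  221.88860613]), 'orientation': array([-1.31609322,  1.02407082, -1.02205437]), 'ft_force': array([-0.32394261,  0.16695625, -0.61607569]), 'moment': array([ 0.01346561, -0.01367528, -0.00561126]), 'width': 87.70317743586888}
scene 54.1125511747565 317.21940652002587 201.06696482757152 [[-0.073, 0.997, 0.004, 59.37], [0.639, 0.05, -0.768, -279.765], [-0.766, -0.053, -0.641, 1396.407], [0.0, 0.0, 0.0, 1.0]]
top 47.05283238472219 317.8531633677891 191.63212555295232 [[-0.018, -1.0, -0.006, -31.622], [-0.995, 0.018, -0.097, 516.183], [0.097, 0.004, -0.995, 1110.13], [0.0, 0.0, 0.0, 1.0]]
```

View pics/scene0.png

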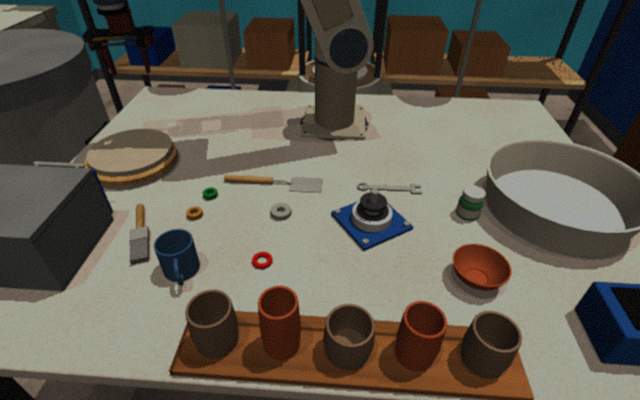

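View pics/top0.png

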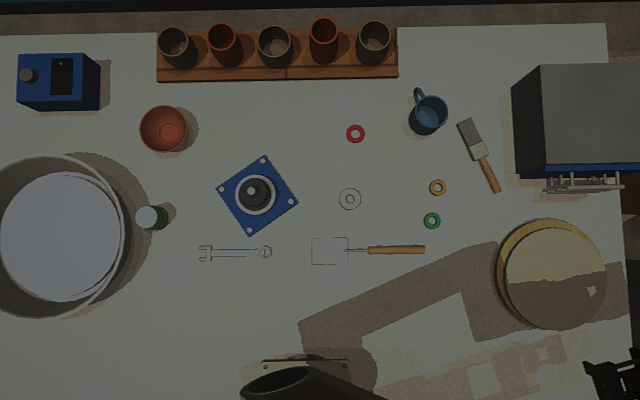

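```bash
python3 - <<'E'
from h import *
from scipy.spatial.transform import Rotation as R
o=ctrl.get_obs();print(R.from_rotvec(o['orientation']).as_matrix().round(3))
d=ctrl.get_image('wrist');print(np.round(d['hand_eye'],3).tolist(),d['fovy'],d['cx'],d['cy'])
E
```

```text
[[ 0.247 -0.     0.969]
 [-0.969  0.001  0.247]
 [-0.001 -1.     0.   ]]
[[1.0, 0.001, 0.0, 0.769], [0.0, -0.299, 0.954, -162.356], [0.001, -0.954, -0.299, 81.465], [0.0, 0.0, 0.0, 1.0]] 65.94880839400467 321.5531691906044 199.27236200432122
```

```bash
python3 - <<'E'
from h import *
d=pickle.load(open('pics/top0.pkl','rb'));im=d['img']
hsv=cv2.cvtColor(im,cv2.COLOR_RGB2HSV)
for n,(u,v),h in(('grey',(349,199),16),('brass',(437,187),16),('green',(432,220),16),('red',(355,133),10)):
    r=18;s=(slice(v-r,v+r),slice(u-r,u+r))
    z=d['range_z'][s]
    # per-pixel world z
    f=200/np.tan(np.radians(d['fovy'])/2)
    vv,uu=np.mgrid[v-r:v+r,u-r:u+r]
    P=np.stack([(uu-d['cx'])/f*z,(vv-d['cy'])/f*z,z,np.ones_like(z)],-1)@np.linalg.inv(np.array(d['camera_from_world'])).T
    m=(P[...,2]>h-6)&(P[...,2]<h+6)
    if n in('brass','green','red'): m&=hsv[s][...,1]>110
    m=m.astype(np.uint8);k=cv2.findContours(m,cv2.RETR_EXTERNAL,cv2.CHAIN_APPROX_NONE)[0]
    c=max(k,key=cv2.contourArea);(a,b),rad=cv2.minEnclosingCircle(c)
    print(n,m.sum(),a+u-r,b+v-r,rad,ray(d,a+u-r,b+v-r,h).round(1),'dia',rad*2*np.median(z)/f, 'zmed',np.median(P[...,2][m>0]),im[v-10 if 0 else v,u+9])
big=cv2.resize(im[100:260,180:500],None,fx=2.5,fy=2.5,interpolation=cv2.INTER_CUBIC)
cv2.imwrite('pics/topcrop.png',cv2.cvtColor(cv2.convertScaleAbs(big,alpha=1.4),cv2.COLOR_RGB2BGR))
# spindle etc depths
for u,v in((257,194),(257,187),(250,194),(262,190)):
    print(u,v,d['range_z'][v,u])
E
```

```text
grey 296 349.15671730041504 198.47014999389648 10.690069198608398 [ 497.9 -118.5   16. ] dia 53.871558689577235 zmed 14.900315934420405 [109 111 103]
brass 133 437.36206817626953 187.3017234802246 7.824557304382324 [ 521.7 -338.6   16. ] dia 39.507555116626605 zmed 14.905015821194183 [109 106  95]
green 133 432.0 220.5 7.826338291168213 [ 439.5 -321.8   16. ] dia 39.2510664409561 zmed 15.323355079666499 [105 109 103]
red 176 354.99230766296387 133.37692260742188 9.112422943115234 [ 663.5 -137.7   10. ] dia 46.59545266713702 zmed 8.81998046445824 [91 45 39]
257 194 1085.7079
257 187 1086.8677
250 194 1056.8564
262 190 1089.3613
```

View pics/topcrop.png

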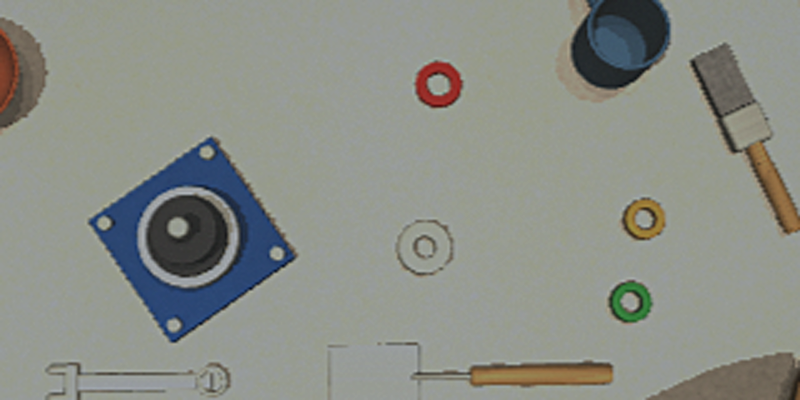

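Medium is the grey ring at (349,198). The brass one at (437,187) is the bush, the green one at (432,220) is a same-shaped decoy of the wrong colour, and the red one at (355,133) is scrap. The unit is at about (257,194). I'm moving towards the medium spacer.

>>> jog_arm:
  steps:
    - {"turn": [0, 0, 0], "dp": [0.1, 1, 0], "claw": 1}
    - {"turn": [0, 0, 0], "dp": [0.1, 1, 0], "claw": 1}

```text
t: 0.32
ee_pos: [162.2, -524.9, 221.2]
orientation: [-1.315, 1.025, -1.023]
ft_force: [0.8, 0.8, -0.8]
width: 87.8
```

>>> jog_arm:
  steps:
    - {"turn": [0, 0, 0], "dp": [0.8, 1, 0], "claw": 1}
    - {"turn": [0, 0, 0], "dp": [0.8, 1, 0], "claw": 1}
    - {"turn": [0, 0, 0], "dp": [0.8, 1, 0], "claw": 1}

```text
t: 0.57
ee_pos: [227.2, -441.1, 220.8]
orientation: [-1.314, 1.026, -1.021]
ft_force: [0.4, -0.7, 0.7]
width: 88.0
```

>>> jog_arm:
  steps:
    - {"turn": [0, 0, 0], "dp": [0.8, 1, 0], "claw": 1}
    - {"turn": [0, 0, 0], "dp": [0.8, 1, 0], "claw": 1}
    - {"turn": [0, 0, 0], "dp": [0.8, 1, 0], "claw": 1}

```text
t: 0.82
ee_pos: [292.2, -358.1, 220.6]
orientation: [-1.313, 1.026, -1.02]
ft_force: [0.3, -0.3, -0.2]
width: 88.0
```

>>> jog_arm:
  steps:
    - {"turn": [0, 0, 0], "dp": [0.8, 1, 0], "claw": 1}
    - {"turn": [0, 0, 0], "dp": [0.8, 1, 0], "claw": 1}
    - {"turn": [0, 0, 0], "dp": [0.8, 1, 0], "claw": 1}

```text
t: 1.07
ee_pos: [357.6, -275.3, 220.6]
orientation: [-1.313, 1.025, -1.018]
ft_force: [0.4, -1.2, -0.3]
width: 88.1
```

>>> jog_arm:
  steps:
    - {"turn": [0, 0, 0], "dp": [0.8, 1, 0], "claw": 1}
    - {"turn": [0, 0, 0], "dp": [0.8, 1, 0], "claw": 1}
    - {"turn": [0, 0, 0], "dp": [0.8, 1, 0], "claw": 1}

```text
t: 1.32
ee_pos: [423.2, -192.6, 220.7]
orientation: [-1.312, 1.024, -1.018]
ft_force: [0.1, -0.5, -0.6]
width: 87.9
```

>>> jog_arm:
  steps:
    - {"turn": [0, 0, 0], "dp": [0.93, 0.93, -1], "claw": 1}
    - {"turn": [0, 0, 0], "dp": [0.93, 0.93, -1], "claw": 1}
    - {"turn": [0, 0, 0], "dp": [0.93, 0.93, -1], "claw": 1}
    - {"turn": [0, 0, 0], "dp": [0.93, 0.93, -1], "claw": 1}
    - {"turn": [0, 0, 0], "dp": [0.93, 0.93, -1], "claw": 1}
    - {"turn": [0, 0, 0], "dp": [0.93, 0.93, -1], "claw": 1}

```text
t: 1.82
ee_pos: [497.1, -118.2, 140.5]
orientation: [-1.314, 1.024, -1.016]
ft_force: [0.2, -0.4, -0.6]
width: 87.8
```

```bash
python3 - <<'E'
from h import *
from scipy.spatial.transform import Rotation as R
o=ctrl.get_obs();print(o['ee_pos'],o['qpos']);M=R.from_rotvec(o['orientation']).as_matrix();print(M.round(4))
d=snap('wrist','w1')
pickle.dump(o,open('pics/w1o.pkl','wb'))
E
```

```text
[ 497.07859771 -118.18749475  140.45346874] [-0.2604345   0.37787215  1.93781312  0.00830536  0.82898212  1.05155585]
[[ 2.505e-01 -1.400e-03  9.681e-01]
 [-9.681e-01  6.700e-03  2.505e-01]
 [-6.800e-03 -1.000e+00  3.000e-04]]
```

View pics/w1.png

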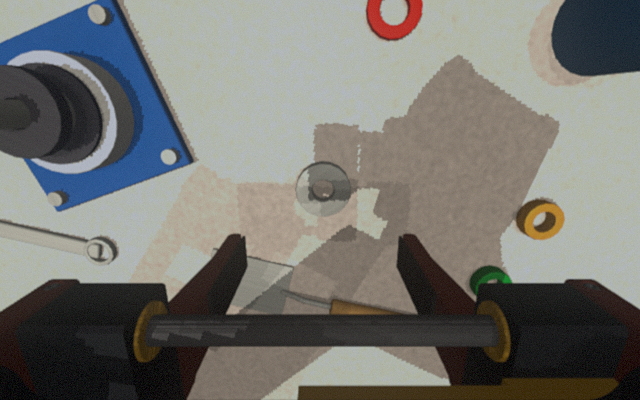

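```bash
cat >> h.py <<'E'
def cloud(d,o=None):
    f=200/np.tan(np.radians(d['fovy'])/2);z=d['range_z'].astype(float)
    vv,uu=np.mgrid[0:400,0:640]
    P=np.stack([(uu-d['cx'])/f*z,(vv-d['cy'])/f*z,z,np.ones_like(z)],-1)
    if 'camera_from_world' in d: M=np.linalg.inv(np.array(d['camera_from_world']))
    else:
        from scipy.spatial.transform import Rotation as R
        T=np.eye(4);T[:3,:3]=R.from_rotvec(o['orientation']).as_matrix();T[:3,3]=o['ee_pos'];M=T@np.array(d['hand_eye'])
    P=(P@M.T)[...,:3];P[z==0]=np.nan;return P
E
python3 - <<'E'
from h import *
d=pickle.load(open('pics/w1.pkl','rb'));o=pickle.load(open('pics/w1o.pkl','rb'))
P=cloud(d,o)
m=(abs(P[...,2]-16)<4);m[:,:270]=0;m[:,380:]=0;m[:130]=0;m[235:]=0
k=cv2.findContours(m.astype(np.uint8),cv2.RETR_EXTERNAL,cv2.CHAIN_APPROX_NONE)[0];c=max(k,key=cv2.contourArea)
w=np.array([ray(d,*p[0],16,o)[:2] for p in c])
(a,b),r=cv2.minEnclosingCircle(w.astype(np.float32));print('outer',a,b,r, 'median z',np.nanmedian(P[...,2][m]), 'bench',np.nanmedian(P[130:150,250:300,2]))
A=np.c_[2*w,np.ones(len(w))];s=np.linalg.lstsq(A,(w**2).sum(1),rcond=None)[0];print('lsq',s[:2],np.sqrt(s[2]+s[:2]@s[:2]))
print('mask centroid',P[m][:,:2].mean(0))
E
```

```text
outer 498.3984069824219 -119.07463836669922 26.963964462280273 median z 16.346355097404683 bench 0.3879801917203167
lsq [ 498.24548238 -118.91351337] 26.292391177351476
mask centroid [ 498.89064728 -118.76519545]
```

>>> jog_arm:
  steps:
    - {"turn": [-0.0021, -0.0004, 0], "dp": [0.016, -0.01, -1], "claw": 1}
    - {"turn": [-0.0021, -0.0004, 0], "dp": [0.016, -0.01, -1], "claw": 1}
    - {"turn": [-0.0021, -0.0004, 0], "dp": [0.016, -0.01, -1], "claw": 1}
    - {"turn": [-0.0021, -0.0004, 0], "dp": [0.016, -0.01, -1], "claw": 1}
    - {"turn": [-0.0021, -0.0004, 0], "dp": [0.016, -0.01, -1], "claw": 1}
    - {"turn": [-0.0021, -0.0004, 0], "dp": [0.016, -0.01, -1], "claw": 1}

```text
t: 2.37
ee_pos: [500.0, -120.6, 63.9]
orientation: [-1.315, 1.018, -1.026]
ft_force: [0.4, -0.4, -0.2]
width: 87.8
```

```bash
cat > st.py <<'E'
from h import *
from scipy.spatial.transform import Rotation as R
o=ctrl.get_obs();M=R.from_rotvec(o['orientation']).as_matrix()
print('t',round(o['t'],2),'p',o['ee_pos'].round(2),'yax',M[:,1].round(4),'jaw',M[:,0].round(4),'F',o['ft_force'].round(2),'w',round(o['width'],2))
E
python3 st.py
```

```text
t 2.37 p [ 499.99 -120.62   63.86] yax [ 0.0055 -0.0014 -1.    ] jaw [ 0.2484 -0.9686  0.0027] F [ 0.41 -0.39 -0.17] w 87.81
```

>>> jog_arm:
  steps:
    - {"turn": [0, 0, 0], "dp": [-0.018, 0.018, -0.6], "claw": 1}
    - {"turn": [0, 0, 0], "dp": [-0.018, 0.018, -0.6], "claw": 1}
    - {"turn": [0, 0, 0], "dp": [-0.018, 0.018, -0.6], "claw": 1}
    - {"turn": [0, 0, 0], "dp": [-0.018, 0.018, -0.6], "claw": 1}
    - {"turn": [0, 0, 0], "dp": [-0.018, 0.018, -0.6], "claw": 1}
    - {"turn": [0, 0, 0], "dp": [-0.018, 0.018, -0.6], "claw": 1}

```text
t: 2.87
ee_pos: [499.8, -119.5, 17.8]
orientation: [-1.314, 1.015, -1.028]
ft_force: [0.1, -0.5, -0.2]
width: 88.1
```

```bash
python3 st.py; python3 -c "
from h import *
for i in range(4): ctrl.get_image('top'); import subprocess; o=ctrl.get_obs(); print(o['t'],o['ee_pos'].round(2),o['orientation'].round(4))"
```

```text
t 2.87 p [ 499.8  -119.46   17.79] yax [ 0.0084 -0.0022 -1.    ] jaw [ 0.2486 -0.9686  0.0042] F [ 0.1  -0.5  -0.17] w 88.12
2.9167 [ 499.6  -119.41   17.53] [-1.3142  1.0153 -1.0281]
2.9667 [ 499.39 -119.37   17.24] [-1.3144  1.0157 -1.0277]
3.0167 [ 499.21 -119.31   16.97] [-1.3145  1.0161 -1.0275]
3.0667 [ 499.03 -119.28   16.7 ] [-1.3147  1.0165 -1.0272]
```

>>> jog_arm:
  steps:
    - {"turn": [0.0004, 0.0014, 0], "dp": [-0.006, 0.002, -0.15], "claw": 1}
    - {"turn": [0.0004, 0.0014, 0], "dp": [-0.006, 0.002, -0.15], "claw": 1}
    - {"turn": [0.0004, 0.0014, 0], "dp": [-0.006, 0.002, -0.15], "claw": 1}
    - {"turn": [0.0004, 0.0014, 0], "dp": [-0.006, 0.002, -0.15], "claw": 1}
    - {"turn": [0.0004, 0.0014, 0], "dp": [-0.006, 0.002, -0.15], "claw": 1}
    - {"turn": [0.0004, 0.0014, 0], "dp": [-0.006, 0.002, -0.15], "claw": 1}
    - {"turn": [0.0004, 0.0014, 0], "dp": [-0.006, 0.002, -0.15], "claw": 1}
    - {"turn": [0.0004, 0.0014, 0], "dp": [-0.006, 0.002, -0.15], "claw": 1}
    - {"turn": [0.0004, 0.0014, 0], "dp": [-0.006, 0.002, -0.15], "claw": 1}
    - {"turn": [0.0004, 0.0014, 0], "dp": [-0.006, 0.002, -0.15], "claw": 1}

```text
t: 3.9
ee_pos: [498.6, -119.1, 4.8]
orientation: [-1.316, 1.02, -1.024]
ft_force: [0.3, -0.2, 0.2]
width: 87.8
```

```bash
python3 st.py
```

```text
t 3.9 p [ 498.61 -119.13    4.78] yax [ 2.5e-03 -5.0e-04 -1.0e+00] jaw [ 0.2485 -0.9686  0.0011] F [ 0.33 -0.21  0.22] w 87.77
```

Good; closing.

>>> jog_arm:
  steps:
    - {"turn": [0, 0.0006, 0], "dp": [0, 0, 0], "claw": 0}
    - {"turn": [0, 0.0006, 0], "dp": [0, 0, 0], "claw": 0}
    - {"turn": [0, 0.0006, 0], "dp": [0, 0, 0], "claw": 0}
    - {"turn": [0, 0.0006, 0], "dp": [0, 0, 0], "claw": 0}
    - {"turn": [0, 0.0006, 0], "dp": [0, 0, 0], "claw": 0}
    - {"turn": [0, 0.0006, 0], "dp": [0, 0, 0], "claw": 0}
    - {"turn": [0, 0.0006, 0], "dp": [0, 0, 0], "claw": 0}
    - {"turn": [0, 0.0006, 0], "dp": [0, 0, 0], "claw": 0}

```text
t: 4.57
ee_pos: [498.6, -119.1, 4.8]
orientation: [-1.318, 1.022, -1.023]
ft_force: [-0.0, -0.2, 0.5]
width: 52.5
```

```bash
python3 st.py
```

```text
t 4.57 p [ 498.55 -119.11    4.77] yax [ 5.e-04 -5.e-04 -1.e+00] jaw [ 2.485e-01 -9.686e-01  6.000e-04] F [-0.04 -0.21  0.49] w 52.53
```

>>> jog_arm:
  steps:
    - {"turn": [0, 0, 0], "dp": [0, 0, 1], "claw": 0}
    - {"turn": [0, 0, 0], "dp": [0, 0, 1], "claw": 0}
    - {"turn": [0, 0, 0], "dp": [0, 0, 1], "claw": 0}

```text
t: 4.82
ee_pos: [501.9, -120.0, 89.6]
orientation: [-1.314, 1.015, -1.028]
ft_force: [1.2, -0.4, -0.9]
width: 52.7
```

>>> jog_arm:
  steps:
    - {"turn": [0, 0, 0], "dp": [0, 0.5, 1], "claw": 0}
    - {"turn": [0, 0, 0], "dp": [0, 0.5, 1], "claw": 0}
    - {"turn": [0, 0, 0], "dp": [0, 0.5, 1], "claw": 0}

```text
t: 5.07
ee_pos: [504.2, -78.9, 173.5]
orientation: [-1.311, 1.01, -1.032]
ft_force: [1.8, -0.6, -2.2]
width: 52.2
```

```bash
python3 st.py; python3 - <<'E'
from h import *
d=pickle.load(open('pics/top0.pkl','rb'))
P=cloud(d);sub=P[170:215,230:280]
m=np.zeros((400,640),bool);m[170:215,230:280]=1
for lo,hi,n in((95,112,'spindle'),(64,95,'large+'),(33,41,'housing')):
    k=m&(P[...,2]>lo)&(P[...,2]<hi)
    if k.sum(): print(n,k.sum(),np.median(P[...,2][k]),P[k][:,:2].mean(0), np.argwhere(k).mean(0)[::-1])
c=d['img'][165:220,225:285];cv2.imwrite('pics/u.png',cv2.cvtColor(cv2.convertScaleAbs(cv2.resize(c,None,fx=10,fy=10,interpolation=cv2.INTER_CUBIC),alpha=1.5),cv2.COLOR_RGB2BGR))
E
```

```text
t 5.07 p [504.2  -78.95 173.51] yax [ 0.0141 -0.0031 -0.9999] jaw [ 0.2489 -0.9685  0.0065] F [ 1.78 -0.56 -2.16] w 52.17
spindle 57 102.56185898410126 [513.86941398 113.47451508] [250.61403509 190.31578947]
large+ 547 73.71853693325124 [513.33108953 112.83216134] [252.72577697 191.75868373]
housing 442 36.94448702820284 [508.18849839 110.51565338] [255.90271493 195.32126697]
```

View pics/u.png

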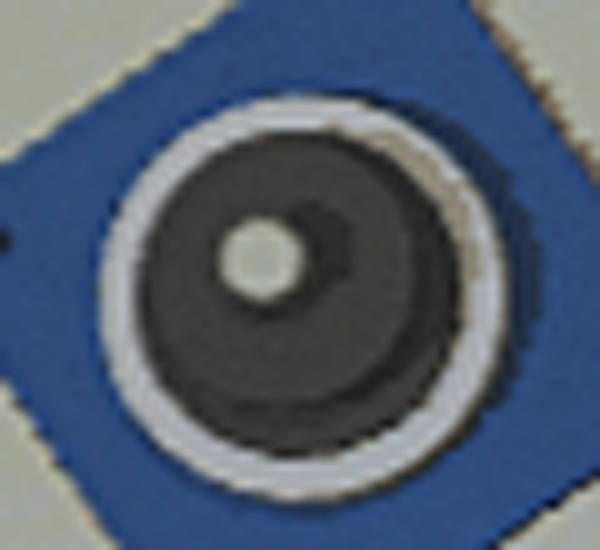

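>>> jog_arm:
  steps:
    - {"turn": [0.001, 0.0045, 0], "dp": [0.06, 1, 0], "claw": 0}
    - {"turn": [0.001, 0.0045, 0], "dp": [0.06, 1, 0], "claw": 0}
    - {"turn": [0.001, 0.0045, 0], "dp": [0.06, 1, 0], "claw": 0}
    - {"turn": [0.001, 0.0045, 0], "dp": [0.06, 1, 0], "claw": 0}

```text
t: 5.4
ee_pos: [508.6, 2.7, 172.8]
orientation: [-1.32, 1.019, -1.019]
ft_force: [-0.2, 0.2, -2.1]
width: 52.0
```

```bash
python3 st.py
```

```text
t 5.4 p [508.62   2.66 172.78] yax [-6.e-04 -1.e-04 -1.e+00] jaw [ 2.527e-01 -9.675e-01 -1.000e-04] F [-0.16  0.22 -2.06] w 52.02
```

>>> jog_arm:
  steps:
    - {"turn": [0, 0, 0], "dp": [0.065, 0.45, -0.7], "claw": 0}
    - {"turn": [0, 0, 0], "dp": [0.065, 0.45, -0.7], "claw": 0}
    - {"turn": [0, 0, 0], "dp": [0.065, 0.45, -0.7], "claw": 0}
    - {"turn": [0, 0, 0], "dp": [0.065, 0.45, -0.7], "claw": 0}
    - {"turn": [0, 0, 0], "dp": [0.065, 0.45, -0.7], "claw": 0}
    - {"turn": [0, 0, 0], "dp": [0.065, 0.45, -0.7], "claw": 0}
    - {"turn": [0, 0, 0], "dp": [0.065, 0.45, -0.7], "claw": 0}
    - {"turn": [0, 0, 0], "dp": [0.065, 0.45, -0.7], "claw": 0}
    - {"turn": [0, 0, 0], "dp": [0.065, 0.45, -0.7], "claw": 0}
    - {"turn": [0, 0, 0], "dp": [0.065, 0.45, -0.7], "claw": 0}
    - {"turn": [0, 0, 0], "dp": [0.065, 0.45, -0.7], "claw": 0}
    - {"turn": [0, 0, 0], "dp": [0.065, 0.45, -0.7], "claw": 0}

```text
t: 6.4
ee_pos: [513.9, 38.6, 116.9]
orientation: [-1.32, 1.019, -1.019]
ft_force: [0.5, -0.2, -2.9]
width: 52.3
```

```bash
python3 st.py; python3 - <<'E'
from h import *
o=ctrl.get_obs();pickle.dump(o,open('pics/w2o.pkl','wb'));d=snap('wrist','w2')
d=snap('top','top2')
o=ctrl.get_obs();print(o['ee_pos'])
E
```

```text
t 6.4 p [513.86  38.62 116.91] yax [-4.e-04 -1.e-04 -1.e+00] jaw [ 0.2527 -0.9675 -0.    ] F [ 0.51 -0.16 -2.87] w 52.27
[513.82664029  38.69510062 116.80845238]
```

View pics/w2.png

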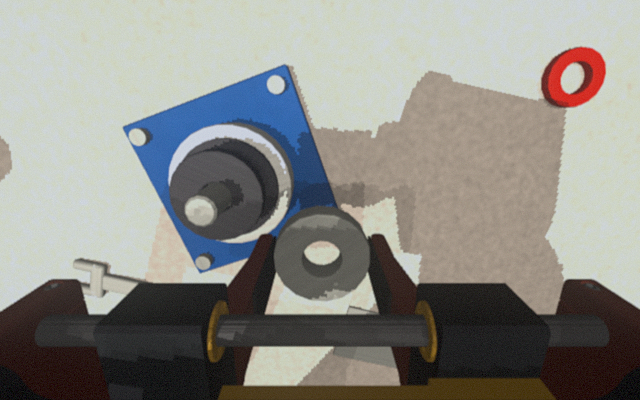

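```bash
cat > meas.py <<'E'
from h import *
import sys
tag=sys.argv[1]
d=pickle.load(open(f'pics/{tag}.pkl','rb'));o=pickle.load(open(f'pics/{tag}o.pkl','rb'))
P=cloud(d,o)
def circ(w):
    w=np.asarray(w,float);c0=w.mean(0);q=w-c0
    for _ in range(3):
        s=np.linalg.lstsq(np.c_[2*q,np.ones(len(q))],(q**2).sum(1),rcond=None)[0];r=np.sqrt(s[2]+s[:2]@s[:2])
        e=abs(np.hypot(*(q-s[:2]).T)-r);q=q[e<max(.6,2*np.median(e))]
    return (s[:2]+c0).round(2),round(r,2),len(q)
def edge(box,h,tol,inner=False):
    u0,v0,u1,v1=box;m=np.zeros((400,640),np.uint8);m[v0:v1,u0:u1]=(abs(P[v0:v1,u0:u1,2]-h)<tol)
    k,hi=cv2.findContours(m,cv2.RETR_CCOMP,cv2.CHAIN_APPROX_NONE)
    out=[]
    for c,hh in zip(k,hi[0]):
        if cv2.contourArea(c)<40: continue
        # integer pixel centres: contour of inside pixels; compare
        out.append(('hole' if hh[3]>=0 else 'outer',circ([ray(d,*p[0],h,o)[:2] for p in c]),cv2.contourArea(c)))
    return out,np.nanmedian(P[...,2][m>0])
zt=o['ee_pos'][2]
boxS=eval(sys.argv[2]);boxR=eval(sys.argv[3]);off=float(sys.argv[4])
print('spindle',edge(boxS,104,3.5))
print('ring z',zt+off,edge(boxR,zt+off,3.5))
E
python3 meas.py w2 "(170,180,230,240)" "(260,195,385,310)" 11.2
python3 - <<'E'
from h import *
d=pickle.load(open('pics/w2.pkl','rb'));c=d['img'][170:310,160:390]
cv2.imwrite('pics/w2c.png',cv2.cvtColor(cv2.resize(c,None,fx=3.4,fy=3.4,interpolation=cv2.INTER_CUBIC),cv2.COLOR_RGB2BGR))
E
```

```text
spindle ([('outer', (array([514.47, 113.11]), np.float64(9.76), 89), 777.0)], np.float64(104.21919164160933))
ring z 128.1094575815658 ([('outer', (array([514.41,  38.04]), np.float64(26.75), 247), 6872.0), ('hole', (array([514.83,  38.1 ]), np.float64(10.43), 105), 1030.0)], np.float64(128.47466032699026))
```

View pics/w2c.png

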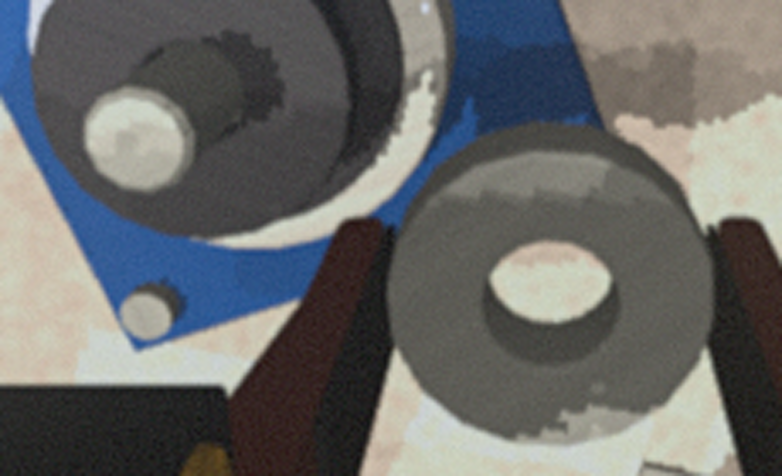

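>>> jog_arm:
  steps:
    - {"turn": [0, 0, 0], "dp": [0, 0.3, 0.02], "claw": 0}
    - {"turn": [0, 0, 0], "dp": [0, 0.6, 0.02], "claw": 0}
    - {"turn": [0, 0, 0], "dp": [0, 0.937, 0], "claw": 0}
    - {"turn": [0, 0, 0], "dp": [0, 0.937, 0], "claw": 0}
    - {"turn": [0, 0, 0], "dp": [0, 0.937, 0], "claw": 0}
    - {"turn": [0, 0, 0], "dp": [0, 0.937, 0], "claw": 0}
    - {"turn": [0, 0, 0], "dp": [0, 0.937, 0], "claw": 0}
    - {"turn": [0, 0, 0], "dp": [0, 0.937, 0], "claw": 0}
    - {"turn": [0, 0, 0], "dp": [0, 0.937, 0], "claw": 0}
    - {"turn": [0, 0, 0], "dp": [0, 0.937, 0], "claw": 0}
    - {"turn": [0, 0, 0], "dp": [0, 0.937, 0], "claw": 0}
    - {"turn": [0, 0, 0], "dp": [0, 0.937, 0], "claw": 0}

```text
t: 7.5
ee_pos: [513.8, 113.4, 116.8]
orientation: [-1.32, 1.02, -1.019]
ft_force: [-0.2, 0.6, -1.5]
width: 52.4
```

```bash
python3 st.py; python3 - <<'E'
from h import *
o=ctrl.get_obs();pickle.dump(o,open('pics/w3o.pkl','wb'));d=snap('wrist','w3');c=d['img'][170:310,250:400]
cv2.imwrite('pics/w3c.png',cv2.cvtColor(cv2.resize(c,None,fx=4,fy=4,interpolation=cv2.INTER_CUBIC),cv2.COLOR_RGB2BGR))
E
```

```text
t 7.5 p [513.84 113.37 116.81] yax [-6.e-04 -1.e-04 -1.e+00] jaw [ 2.523e-01 -9.676e-01 -1.000e-04] F [-0.18  0.63 -1.46] w 52.36
```

View pics/w3c.png

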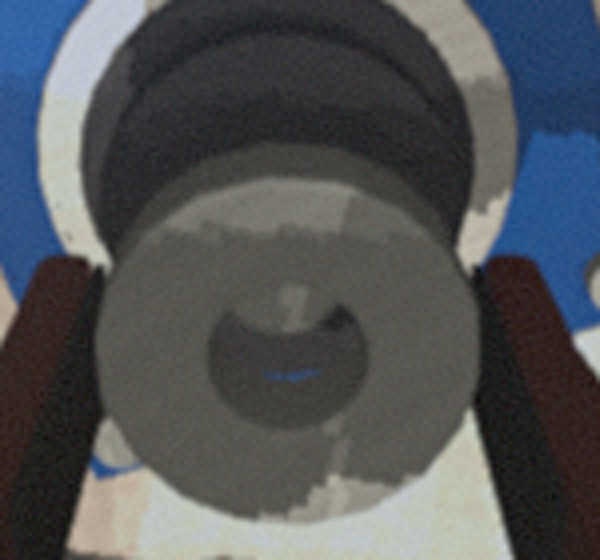

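>>> jog_arm:
  steps:
    - {"turn": [0, 0, 0], "dp": [0, 0.003, -0.04], "claw": 0}
    - {"turn": [0, 0, 0], "dp": [0, 0.003, -0.08], "claw": 0}
    - {"turn": [0, 0, 0], "dp": [0, 0.003, -0.09], "claw": 0}
    - {"turn": [0, 0, 0], "dp": [0, 0.003, -0.1], "claw": 0}
    - {"turn": [0, 0, 0], "dp": [0, 0.003, -0.11], "claw": 0}
    - {"turn": [0, 0, 0], "dp": [0, 0.003, -0.115], "claw": 0}
    - {"turn": [0, 0, 0], "dp": [0, 0.003, -0.12], "claw": 0}
    - {"turn": [0, 0, 0], "dp": [0, 0.003, -0.12], "claw": 0}

```text
t: 8.22
ee_pos: [513.9, 113.7, 107.2]
orientation: [-1.32, 1.02, -1.019]
ft_force: [-0.2, 0.5, -2.2]
width: 52.6
```

```bash
python3 st.py
```

```text
t 8.22 p [513.86 113.72 107.2 ] yax [-6.e-04 -1.e-04 -1.e+00] jaw [ 2.525e-01 -9.676e-01 -1.000e-04] F [-0.23  0.47 -2.2 ] w 52.63
```

>>> jog_arm:
  steps:
    - {"turn": [0, 0, 0], "dp": [0, 0, -0.01], "claw": 0}
    - {"turn": [0, 0, 0], "dp": [0, 0, -0.02], "claw": 0}
    - {"turn": [0, 0, 0], "dp": [0, 0, -0.03], "claw": 0}
    - {"turn": [0, 0, 0], "dp": [0, 0, -0.04], "claw": 0}
    - {"turn": [0, 0, 0], "dp": [0, 0, -0.04], "claw": 0}
    - {"turn": [0, 0, 0], "dp": [0, 0, -0.04], "claw": 0}

```text
t: 8.72
ee_pos: [513.8, 113.7, 103.9]
orientation: [-1.32, 1.02, -1.019]
ft_force: [-0.0, 0.3, -2.1]
width: 52.2
```

```bash
python3 st.py
```

```text
t 8.72 p [513.77 113.7  103.9 ] yax [-8.e-04 -1.e-04 -1.e+00] jaw [ 2.525e-01 -9.676e-01 -1.000e-04] F [-0.    0.32 -2.08] w 52.24
```

>>> jog_arm:
  steps:
    - {"turn": [0, 0, 0], "dp": [0, 0, -0.03], "claw": 0}
    - {"turn": [0, 0, 0], "dp": [0, 0, -0.06], "claw": 0}
    - {"turn": [0, 0, 0], "dp": [0, 0, -0.09], "claw": 0}
    - {"turn": [0, 0, 0], "dp": [0, 0, -0.12], "claw": 0}
    - {"turn": [0, 0, 0], "dp": [0, 0, -0.15], "claw": 0}
    - {"turn": [0, 0, 0], "dp": [0, 0, -0.18], "claw": 0}
    - {"turn": [0, 0, 0], "dp": [0, 0, -0.21], "claw": 0}
    - {"turn": [0, 0, 0], "dp": [0, 0, -0.23], "claw": 0}
    - {"turn": [0, 0, 0], "dp": [0, 0, -0.24], "claw": 0}
    - {"turn": [0, 0, 0], "dp": [0, 0, -0.24], "claw": 0}
    - {"turn": [0, 0, 0], "dp": [0, 0, -0.24], "claw": 0}

```text
t: 9.63
ee_pos: [513.7, 113.7, 84.6]
orientation: [-1.32, 1.02, -1.019]
ft_force: [-0.3, 0.7, -3.3]
width: 52.2
```

```bash
python3 st.py
```

```text
t 9.63 p [513.73 113.71  84.64] yax [-9.e-04 -1.e-04 -1.e+00] jaw [ 2.526e-01 -9.676e-01 -1.000e-04] F [-0.35  0.71 -3.31] w 52.23
```

Bottom is at about 79.8. The next steps are 0.5 mm each.

>>> jog_arm:
  steps:
    - {"turn": [0, 0, 0], "dp": [0, 0, -0.008], "claw": 0}
    - {"turn": [0, 0, 0], "dp": [0, 0, -0.016], "claw": 0}
    - {"turn": [0, 0, 0], "dp": [0, 0, -0.024], "claw": 0}
    - {"turn": [0, 0, 0], "dp": [0, 0, -0.032], "claw": 0}
    - {"turn": [0, 0, 0], "dp": [0, 0, -0.04], "claw": 0}
    - {"turn": [0, 0, 0], "dp": [0, 0, -0.048], "claw": 0}
    - {"turn": [0, 0, 0], "dp": [0, 0, -0.048], "claw": 0}
    - {"turn": [0, 0, 0], "dp": [0, 0, -0.048], "claw": 0}

```text
t: 10.3
ee_pos: [513.7, 113.7, 80.8]
orientation: [-1.32, 1.02, -1.019]
ft_force: [0.8, 0.4, -2.5]
width: 52.5
```

>>> jog_arm:
  steps:
    - {"turn": [0, 0, 0], "dp": [0, 0, -0.006], "claw": 0}
    - {"turn": [0, 0, 0], "dp": [0, 0, -0.012], "claw": 0}
    - {"turn": [0, 0, 0], "dp": [0, 0, -0.012], "claw": 0}
    - {"turn": [0, 0, 0], "dp": [0, 0, -0.012], "claw": 0}

```text
t: 10.63
ee_pos: [513.7, 113.7, 79.7]
orientation: [-1.32, 1.02, -1.019]
ft_force: [-0.2, 0.3, -2.5]
width: 52.3
```

```bash
python3 st.py
```

```text
t 10.63 p [513.71 113.71  79.75] yax [-1.e-03 -2.e-04 -1.e+00] jaw [ 2.526e-01 -9.676e-01 -1.000e-04] F [-0.21  0.34 -2.49] w 52.27
```

>>> jog_arm:
  steps:
    - {"turn": [0, 0, 0], "dp": [0, 0, -0.006], "claw": 0}
    - {"turn": [0, 0, 0], "dp": [0, 0, -0.012], "claw": 0}
    - {"turn": [0, 0, 0], "dp": [0, 0, -0.012], "claw": 0}
    - {"turn": [0, 0, 0], "dp": [0, 0, -0.012], "claw": 0}

```text
t: 10.97
ee_pos: [513.8, 113.7, 79.4]
orientation: [-1.32, 1.02, -1.019]
ft_force: [-2.2, 0.2, 5.4]
width: 52.0
```

>>> jog_arm:
  steps:
    - {"turn": [0, 0, 0], "dp": [0, 0, -0.006], "claw": 0}
    - {"turn": [0, 0, 0], "dp": [0, 0, -0.01], "claw": 0}
    - {"turn": [0, 0, 0], "dp": [0, 0, -0.01], "claw": 0}
    - {"turn": [0, 0, 0], "dp": [0, 0, -0.01], "claw": 0}

```text
t: 11.3
ee_pos: [513.8, 113.7, 79.3]
orientation: [-1.32, 1.02, -1.019]
ft_force: [-3.3, 0.2, 7.7]
width: 52.2
```

```bash
python3 st.py
```

```text
t 11.3 p [513.78 113.72  79.27] yax [-7.e-04 -1.e-04 -1.e+00] jaw [ 0.2526 -0.9676 -0.    ] F [-3.29  0.18  7.71] w 52.25
```

>>> jog_arm:
  steps:
    - {"turn": [0, 0, 0], "dp": [0, 0, 0], "claw": 1}
    - {"turn": [0, 0, 0], "dp": [0, 0, 0], "claw": 1}
    - {"turn": [0, 0, 0], "dp": [0, 0, 0], "claw": 1}
    - {"turn": [0, 0, 0], "dp": [0, 0, 0.02], "claw": 1}
    - {"turn": [0, 0, 0], "dp": [0, 0, 0.3], "claw": 1}
    - {"turn": [0, 0, 0], "dp": [0, 0, 1], "claw": 1}
    - {"turn": [0, 0, 0], "dp": [0, 0, 1], "claw": 1}
    - {"turn": [0, 0, 0], "dp": [0, 0, 1], "claw": 1}

```text
t: 11.97
ee_pos: [516.4, 114.2, 163.0]
orientation: [-1.314, 1.015, -1.022]
ft_force: [0.6, -0.0, 0.4]
width: 87.9
```

```bash
python3 st.py; python3 - <<'E'
from h import *
o=ctrl.get_obs();pickle.dump(o,open('pics/w4o.pkl','wb'));d=snap('wrist','w4')
E
```

```text
t 11.97 p [516.42 114.22 162.98] yax [ 0.0062  0.0012 -1.    ] jaw [ 2.526e-01 -9.676e-01  4.000e-04] F [ 0.57 -0.04  0.41] w 87.87
```

View pics/w4.png

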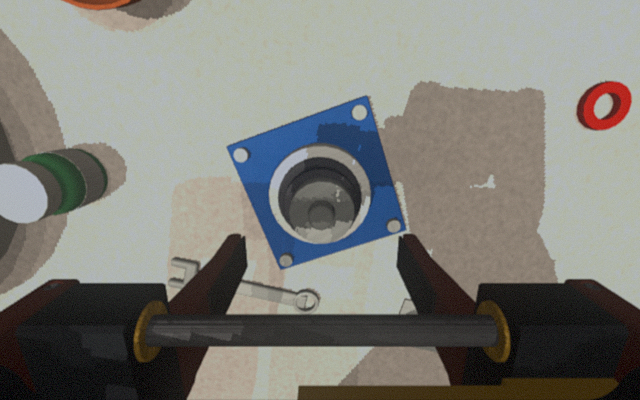

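The medium spacer sits on the spindle at (320,212). I'm heading for the brass bush.

>>> jog_arm:
  steps:
    - {"turn": [-0.0004, 0.002, 0], "dp": [0, -1, 0], "claw": 1}
    - {"turn": [-0.0004, 0.002, 0], "dp": [0, -1, 0], "claw": 1}
    - {"turn": [-0.0004, 0.002, 0], "dp": [0, -1, 0], "claw": 1}

```text
t: 12.27
ee_pos: [514.0, 29.7, 159.5]
orientation: [-1.323, 1.024, -1.019]
ft_force: [-0.0, -0.6, 0.6]
width: 87.7
```

>>> jog_arm:
  steps:
    - {"turn": [0, 0, 0], "dp": [0, -1, 0], "claw": 1}
    - {"turn": [0, 0, 0], "dp": [0, -1, 0], "claw": 1}
    - {"turn": [0, 0, 0], "dp": [0, -1, 0], "claw": 1}

```text
t: 12.52
ee_pos: [513.1, -54.9, 158.0]
orientation: [-1.324, 1.028, -1.021]
ft_force: [-0.1, 0.2, 0.2]
width: 88.2
```

>>> jog_arm:
  steps:
    - {"turn": [0, 0, 0], "dp": [0, -1, 0], "claw": 1}
    - {"turn": [0, 0, 0], "dp": [0, -1, 0], "claw": 1}
    - {"turn": [0, 0, 0], "dp": [0, -1, 0], "claw": 1}

```text
t: 12.77
ee_pos: [512.7, -139.2, 156.8]
orientation: [-1.324, 1.031, -1.024]
ft_force: [0.2, 0.8, -0.2]
width: 88.0
```

>>> jog_arm:
  steps:
    - {"turn": [0, 0, 0], "dp": [0, -1, 0], "claw": 1}
    - {"turn": [0, 0, 0], "dp": [0, -1, 0], "claw": 1}
    - {"turn": [0, 0, 0], "dp": [0, -1, 0], "claw": 1}

```text
t: 13.02
ee_pos: [512.9, -223.5, 155.7]
orientation: [-1.324, 1.033, -1.028]
ft_force: [0.4, 0.4, 0.7]
width: 87.8
```

>>> jog_arm:
  steps:
    - {"turn": [0, 0, 0], "dp": [0, -1, 0], "claw": 1}
    - {"turn": [0, 0, 0], "dp": [0, -1, 0], "claw": 1}
    - {"turn": [0, 0, 0], "dp": [0, -1, 0], "claw": 1}

```text
t: 13.27
ee_pos: [513.3, -307.9, 154.8]
orientation: [-1.323, 1.035, -1.032]
ft_force: [-1.0, 0.4, 0.2]
width: 88.0
```

```bash
python3 st.py
```

```text
t 13.27 p [ 513.31 -307.86  154.78] yax [-0.0077 -0.0069 -0.9999] jaw [ 0.2362 -0.9717  0.0049] F [-1.05  0.37  0.24] w 88.02
```

>>> jog_arm:
  steps:
    - {"turn": [0.0022, -0.0025, 0.0053], "dp": [0.105, -0.385, -0.4], "claw": 1}
    - {"turn": [0.0022, -0.0025, 0.0053], "dp": [0.105, -0.385, -0.62], "claw": 1}
    - {"turn": [0.0022, -0.0025, 0.0053], "dp": [0.105, -0.385, -0.62], "claw": 1}
    - {"turn": [0.0022, -0.0025, 0.0053], "dp": [0.105, -0.385, -0.62], "claw": 1}
    - {"turn": [0.0022, -0.0025, 0.0053], "dp": [0.105, -0.385, -0.62], "claw": 1}
    - {"turn": [0.0022, -0.0025, 0.0053], "dp": [0.105, -0.385, -0.62], "claw": 1}
    - {"turn": [0.0022, -0.0025, 0.0053], "dp": [0.105, -0.385, -0.62], "claw": 1}
    - {"turn": [0.0022, -0.0025, 0.0053], "dp": [0.105, -0.385, -0.62], "claw": 1}

```text
t: 13.93
ee_pos: [522.3, -338.3, 106.4]
orientation: [-1.319, 1.017, -1.02]
ft_force: [-0.2, -0.2, 0.2]
width: 87.8
```

```bash
python3 st.py; python3 - <<'E'
from h import *
o=ctrl.get_obs();pickle.dump(o,open('pics/w5o.pkl','wb'));d=snap('wrist','w5')
E
```

```text
t 13.93 p [ 522.34 -338.27  106.38] yax [ 0.0016 -0.001  -1.    ] jaw [ 0.253  -0.9675  0.0013] F [-0.25 -0.17  0.23] w 87.78
```

View pics/w5.png

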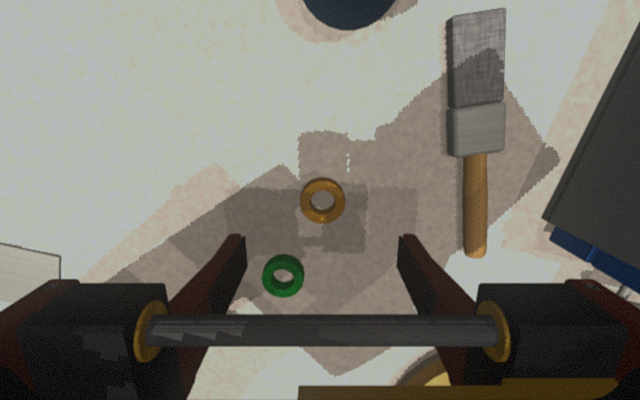

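```bash
sed -i 's/^print(.spindle.*$/if boxS: print("spindle",edge(boxS,104,3.5))/; s/^print(.ring z.*$/H=zt+off if off<900 else 16; print("ring",H,edge(boxR,H,3.5))/' meas.py; python3 meas.py w5 "0" "(285,165,360,238)" 999
```

```text
ring 16 ([('outer', (array([ 522.68, -339.61]), np.float64(19.38), 125), 1513.0), ('hole', (array([ 522.85, -339.72]), np.float64(10.74), 62), 465.0)], np.float64(16.26026208540644))
```

>>> jog_arm:
  steps:
    - {"turn": [0.0003, 0.0005, 0], "dp": [0.001, -0.013, -0.5], "claw": 1}
    - {"turn": [0.0003, 0.0005, 0], "dp": [0.001, -0.013, -0.9], "claw": 1}
    - {"turn": [0.0003, 0.0005, 0], "dp": [0.001, -0.013, -0.9], "claw": 1}
    - {"turn": [0.0003, 0.0005, 0], "dp": [0.001, -0.013, -0.9], "claw": 1}
    - {"turn": [0.0003, 0.0005, 0], "dp": [0.001, -0.013, -0.9], "claw": 1}
    - {"turn": [0.0003, 0.0005, 0], "dp": [0.001, -0.013, -0.9], "claw": 1}
    - {"turn": [0.0003, 0.0005, 0], "dp": [0.001, -0.013, -0.9], "claw": 1}
    - {"turn": [0.0003, 0.0005, 0], "dp": [0.001, -0.013, -0.9], "claw": 1}

```text
t: 14.65
ee_pos: [523.2, -340.0, 35.9]
orientation: [-1.319, 1.017, -1.021]
ft_force: [-0.7, -0.3, -0.2]
width: 87.5
```

```bash
python3 st.py
```

```text
t 14.65 p [ 523.17 -339.99   35.86] yax [ 0.002  -0.0013 -1.    ] jaw [ 0.2529 -0.9675  0.0018] F [-0.73 -0.3  -0.17] w 87.47
```

Now to z ≈ 4.5 (−31.3 mm), nudging x by −0.7 and y by +0.7.

>>> jog_arm:
  steps:
    - {"turn": [0.0003, 0.0006, 0], "dp": [-0.009, 0.008, -0.2], "claw": 1}
    - {"turn": [0.0003, 0.0006, 0], "dp": [-0.009, 0.008, -0.39], "claw": 1}
    - {"turn": [0.0003, 0.0006, 0], "dp": [-0.009, 0.008, -0.39], "claw": 1}
    - {"turn": [0.0003, 0.0006, 0], "dp": [-0.009, 0.008, -0.39], "claw": 1}
    - {"turn": [0.0003, 0.0006, 0], "dp": [-0.009, 0.008, -0.39], "claw": 1}
    - {"turn": [0.0003, 0.0006, 0], "dp": [-0.009, 0.008, -0.39], "claw": 1}
    - {"turn": [0.0003, 0.0006, 0], "dp": [-0.009, 0.008, -0.39], "claw": 1}
    - {"turn": [0.0003, 0.0006, 0], "dp": [-0.009, 0.008, -0.39], "claw": 1}
    - {"turn": [0.0003, 0.0006, 0], "dp": [-0.009, 0.008, -0.39], "claw": 1}
    - {"turn": [0.0003, 0.0006, 0], "dp": [-0.009, 0.008, -0.39], "claw": 1}
    - {"turn": [0.0003, 0.0006, 0], "dp": [-0.009, 0.008, -0.39], "claw": 1}
    - {"turn": [0.0003, 0.0006, 0], "dp": [-0.009, 0.008, -0.39], "claw": 1}

```text
t: 15.65
ee_pos: [522.5, -339.4, 4.8]
orientation: [-1.32, 1.018, -1.019]
ft_force: [-0.7, 1.1, 0.0]
width: 88.0
```

```bash
python3 st.py
```

```text
t 15.65 p [ 522.48 -339.41    4.79] yax [ 3.e-04 -5.e-04 -1.e+00] jaw [ 2.529e-01 -9.675e-01  6.000e-04] F [-0.75  1.08  0.  ] w 88.03
```

>>> jog_arm:
  steps:
    - {"turn": [0, 0, 0], "dp": [0, 0, 0], "claw": 0}
    - {"turn": [0, 0, 0], "dp": [0, 0, 0], "claw": 0}
    - {"turn": [0, 0, 0], "dp": [0, 0, 0], "claw": 0}
    - {"turn": [0, 0, 0], "dp": [0, 0, 0], "claw": 0}
    - {"turn": [0, 0, 0], "dp": [0, 0, 0], "claw": 0}
    - {"turn": [0, 0, 0], "dp": [0, 0, 0], "claw": 0}
    - {"turn": [0, 0, 0], "dp": [0, 0, 0], "claw": 0}
    - {"turn": [0, 0, 0], "dp": [0, 0, 0], "claw": 0}
    - {"turn": [0, 0, 0], "dp": [0, 0, 0], "claw": 0}

```text
t: 16.4
ee_pos: [522.5, -339.4, 4.8]
orientation: [-1.32, 1.018, -1.019]
ft_force: [0.1, -0.1, 0.0]
width: 38.5
```

```bash
python3 st.py
```

```text
t 16.4 p [ 522.48 -339.38    4.8 ] yax [ 2.e-04 -5.e-04 -1.e+00] jaw [ 2.529e-01 -9.675e-01  5.000e-04] F [ 0.06 -0.1   0.03] w 38.53
```

>>> jog_arm:
  steps:
    - {"turn": [0, 0.002, 0], "dp": [0, 0, 1], "claw": 0}
    - {"turn": [0, 0.002, 0], "dp": [0, 0, 1], "claw": 0}
    - {"turn": [0, 0.002, 0], "dp": [0, 0, 1], "claw": 0}

```text
t: 16.65
ee_pos: [526.1, -341.8, 91.0]
orientation: [-1.323, 1.015, -1.024]
ft_force: [1.3, -0.1, -1.1]
width: 38.9
```

>>> jog_arm:
  steps:
    - {"turn": [0, 0.002, 0], "dp": [0, 0.8, 1], "claw": 0}
    - {"turn": [0, 0.002, 0], "dp": [0, 0.8, 1], "claw": 0}
    - {"turn": [0, 0.002, 0], "dp": [0, 0.8, 1], "claw": 0}

```text
t: 16.9
ee_pos: [526.7, -276.5, 173.5]
orientation: [-1.326, 1.018, -1.022]
ft_force: [0.1, -0.3, -0.9]
width: 38.6
```

```bash
python3 st.py
```

```text
t 16.9 p [ 526.7  -276.48  173.5 ] yax [-0.0024 -0.0064 -1.    ] jaw [ 0.2529 -0.9675  0.0056] F [ 0.13 -0.26 -0.88] w 38.6
```

>>> jog_arm:
  steps:
    - {"turn": [0.002, -0.0008, 0], "dp": [-0.03, 1, 0], "claw": 0}
    - {"turn": [0.002, -0.0008, 0], "dp": [-0.03, 1, 0], "claw": 0}
    - {"turn": [0.002, -0.0008, 0], "dp": [-0.03, 1, 0], "claw": 0}

```text
t: 17.15
ee_pos: [523.2, -191.1, 173.6]
orientation: [-1.32, 1.018, -1.015]
ft_force: [-0.1, 0.8, -1.3]
width: 38.4
```

>>> jog_arm:
  steps:
    - {"turn": [0, 0, 0], "dp": [-0.03, 1, 0], "claw": 0}
    - {"turn": [0, 0, 0], "dp": [-0.03, 1, 0], "claw": 0}
    - {"turn": [0, 0, 0], "dp": [-0.03, 1, 0], "claw": 0}

```text
t: 17.4
ee_pos: [519.4, -106.2, 173.0]
orientation: [-1.32, 1.018, -1.01]
ft_force: [-0.1, -0.1, -1.0]
width: 38.6
```

>>> jog_arm:
  steps:
    - {"turn": [0, 0, 0], "dp": [-0.03, 1, 0], "claw": 0}
    - {"turn": [0, 0, 0], "dp": [-0.03, 1, 0], "claw": 0}
    - {"turn": [0, 0, 0], "dp": [-0.03, 1, 0], "claw": 0}

```text
t: 17.65
ee_pos: [516.1, -21.5, 172.6]
orientation: [-1.321, 1.017, -1.006]
ft_force: [0.1, -0.5, -1.9]
width: 38.5
```

```bash
python3 st.py
```

```text
t 17.65 p [516.08 -21.5  172.57] yax [-0.0043  0.0055 -1.    ] jaw [ 0.2619 -0.9651 -0.0065] F [ 0.05 -0.52 -1.95] w 38.46
```

>>> jog_arm:
  steps:
    - {"turn": [-0.0018, -0.0014, -0.003], "dp": [-0.026, 0.4, -0.4], "claw": 0}
    - {"turn": [-0.0018, -0.0014, -0.003], "dp": [-0.026, 0.75, -0.69], "claw": 0}
    - {"turn": [-0.0018, -0.0014, -0.003], "dp": [-0.026, 0.75, -0.69], "claw": 0}
    - {"turn": [-0.0018, -0.0014, -0.003], "dp": [-0.026, 0.75, -0.69], "claw": 0}
    - {"turn": [-0.0018, -0.0014, -0.003], "dp": [-0.026, 0.75, -0.69], "claw": 0}
    - {"turn": [-0.0018, -0.0014, -0.003], "dp": [-0.026, 0.75, -0.69], "claw": 0}
    - {"turn": [-0.0018, -0.0014, -0.003], "dp": [-0.026, 0.75, -0.69], "claw": 0}
    - {"turn": [-0.0018, -0.0014, -0.003], "dp": [-0.026, 0.75, -0.69], "claw": 0}
    - {"turn": [-0.0018, -0.0014, -0.003], "dp": [-0.026, 0.75, -0.69], "claw": 0}
    - {"turn": [-0.0018, -0.0014, -0.003], "dp": [-0.026, 0.75, -0.69], "claw": 0}
    - {"turn": [-0.0018, -0.0014, -0.003], "dp": [-0.026, 0.75, -0.69], "claw": 0}
    - {"turn": [-0.0018, -0.0014, -0.003], "dp": [-0.026, 0.75, -0.69], "claw": 0}

```text
t: 18.65
ee_pos: [514.0, 38.4, 117.5]
orientation: [-1.319, 1.019, -1.019]
ft_force: [-0.0, 0.2, -1.7]
width: 38.8
```

```bash
python3 st.py; python3 - <<'E'
from h import *
o=ctrl.get_obs();pickle.dump(o,open('pics/w6o.pkl','wb'));d=snap('wrist','w6')
E
python3 meas.py w6 "(170,180,230,240)" "(260,195,385,310)" 11.2; python3 st.py
```

```text
t 18.65 p [514.04  38.35 117.49] yax [ 3.e-04 -1.e-04 -1.e+00] jaw [ 2.526e-01 -9.676e-01  2.000e-04] F [-0.    0.21 -1.67] w 38.81
spindle ([('outer', (array([514.43, 113.04]), np.float64(9.78), 88), 773.0)], np.float64(104.20904076659598))
ring 128.6889547602677 ([('outer', (array([514.88,  37.78]), np.float64(20.04), 212), 3861.0), ('hole', (array([515.24,  37.9 ]), np.float64(10.38), 104), 1019.0)], np.float64(128.9638620461218))
t 18.7 p [513.99  38.43 117.42] yax [ 2.e-04 -1.e-04 -1.e+00] jaw [ 2.527e-01 -9.675e-01  2.000e-04] F [-0.21 -1.2  -0.75] w 38.62
```

View pics/w6.png

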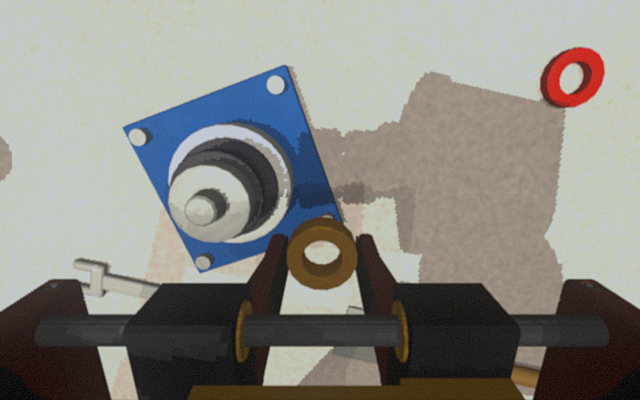

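>>> jog_arm:
  steps:
    - {"turn": [0, 0, 0], "dp": [-0.0045, 0.3, 0.02], "claw": 0}
    - {"turn": [0, 0, 0], "dp": [-0.0045, 0.6, 0.02], "claw": 0}
    - {"turn": [0, 0, 0], "dp": [-0.0045, 0.94, 0], "claw": 0}
    - {"turn": [0, 0, 0], "dp": [-0.0045, 0.94, 0], "claw": 0}
    - {"turn": [0, 0, 0], "dp": [-0.0045, 0.94, 0], "claw": 0}
    - {"turn": [0, 0, 0], "dp": [-0.0045, 0.94, 0], "claw": 0}
    - {"turn": [0, 0, 0], "dp": [-0.0045, 0.94, 0], "claw": 0}
    - {"turn": [0, 0, 0], "dp": [-0.0045, 0.94, 0], "claw": 0}
    - {"turn": [0, 0, 0], "dp": [-0.0045, 0.94, 0], "claw": 0}
    - {"turn": [0, 0, 0], "dp": [-0.0045, 0.94, 0], "claw": 0}
    - {"turn": [0, 0, 0], "dp": [-0.0045, 0.94, 0], "claw": 0}
    - {"turn": [0, 0, 0], "dp": [-0.0045, 0.94, 0], "claw": 0}

```text
t: 19.7
ee_pos: [513.7, 113.4, 117.5]
orientation: [-1.319, 1.019, -1.019]
ft_force: [-0.5, 0.6, -1.5]
width: 38.7
```

```bash
python3 st.py
```

```text
t 19.7 p [513.71 113.39 117.47] yax [ 3.e-04 -1.e-04 -1.e+00] jaw [ 2.523e-01 -9.676e-01  2.000e-04] F [-0.49  0.59 -1.49] w 38.74
```

Down to TCP about 107 (bush underside about 102).

>>> jog_arm:
  steps:
    - {"turn": [0, 0, 0], "dp": [-0.001, 0.003, -0.04], "claw": 0}
    - {"turn": [0, 0, 0], "dp": [-0.001, 0.003, -0.08], "claw": 0}
    - {"turn": [0, 0, 0], "dp": [-0.001, 0.003, -0.1], "claw": 0}
    - {"turn": [0, 0, 0], "dp": [-0.001, 0.003, -0.11], "claw": 0}
    - {"turn": [0, 0, 0], "dp": [-0.001, 0.003, -0.12], "claw": 0}
    - {"turn": [0, 0, 0], "dp": [-0.001, 0.003, -0.13], "claw": 0}
    - {"turn": [0, 0, 0], "dp": [-0.001, 0.003, -0.13], "claw": 0}
    - {"turn": [0, 0, 0], "dp": [-0.001, 0.003, -0.13], "claw": 0}

```text
t: 20.37
ee_pos: [513.6, 113.7, 107.1]
orientation: [-1.319, 1.019, -1.019]
ft_force: [0.6, -0.3, -0.4]
width: 38.7
```

```bash
python3 st.py
```

```text
t 20.37 p [513.64 113.67 107.07] yax [ 3.e-04 -1.e-04 -1.e+00] jaw [ 2.524e-01 -9.676e-01  1.000e-04] F [ 0.58 -0.28 -0.39] w 38.66
```

>>> jog_arm:
  steps:
    - {"turn": [0, 0, 0], "dp": [0, 0, -0.01], "claw": 0}
    - {"turn": [0, 0, 0], "dp": [0, 0, -0.02], "claw": 0}
    - {"turn": [0, 0, 0], "dp": [0, 0, -0.03], "claw": 0}
    - {"turn": [0, 0, 0], "dp": [0, 0, -0.03], "claw": 0}
    - {"turn": [0, 0, 0], "dp": [0, 0, -0.03], "claw": 0}

```text
t: 20.78
ee_pos: [513.6, 113.7, 104.6]
orientation: [-1.319, 1.019, -1.019]
ft_force: [-0.1, 0.4, -1.3]
width: 38.6
```

```bash
python3 st.py
```

```text
t 20.78 p [513.59 113.67 104.61] yax [ 2.e-04 -1.e-04 -1.e+00] jaw [ 2.524e-01 -9.676e-01  1.000e-04] F [-0.12  0.43 -1.26] w 38.59
```

>>> jog_arm:
  steps:
    - {"turn": [0, 0, 0], "dp": [0, 0, -0.02], "claw": 0}
    - {"turn": [0, 0, 0], "dp": [0, 0, -0.04], "claw": 0}
    - {"turn": [0, 0, 0], "dp": [0, 0, -0.06], "claw": 0}
    - {"turn": [0, 0, 0], "dp": [0, 0, -0.08], "claw": 0}
    - {"turn": [0, 0, 0], "dp": [0, 0, -0.09], "claw": 0}
    - {"turn": [0, 0, 0], "dp": [0, 0, -0.1], "claw": 0}
    - {"turn": [0, 0, 0], "dp": [0, 0, -0.1], "claw": 0}
    - {"turn": [0, 0, 0], "dp": [0, 0, -0.1], "claw": 0}

```text
t: 21.45
ee_pos: [513.6, 113.7, 96.5]
orientation: [-1.319, 1.019, -1.019]
ft_force: [0.5, 0.8, -0.7]
width: 38.4
```

>>> jog_arm:
  steps:
    - {"turn": [0, 0, 0], "dp": [0, 0, -0.006], "claw": 0}
    - {"turn": [0, 0, 0], "dp": [0, 0, -0.012], "claw": 0}
    - {"turn": [0, 0, 0], "dp": [0, 0, -0.012], "claw": 0}
    - {"turn": [0, 0, 0], "dp": [0, 0, -0.012], "claw": 0}

```text
t: 21.78
ee_pos: [513.6, 113.6, 95.5]
orientation: [-1.319, 1.019, -1.019]
ft_force: [0.1, 0.7, -1.6]
width: 38.7
```

```bash
python3 st.py
```

```text
t 21.78 p [513.55 113.64  95.54] yax [ 0.e+00 -1.e-04 -1.e+00] jaw [ 2.523e-01 -9.676e-01  1.000e-04] F [ 0.11  0.71 -1.58] w 38.67
```

>>> jog_arm:
  steps:
    - {"turn": [0, 0, 0], "dp": [0, 0, -0.005], "claw": 0}
    - {"turn": [0, 0, 0], "dp": [0, 0, -0.008], "claw": 0}
    - {"turn": [0, 0, 0], "dp": [0, 0, -0.008], "claw": 0}
    - {"turn": [0, 0, 0], "dp": [0, 0, -0.008], "claw": 0}

```text
t: 22.12
ee_pos: [513.6, 113.7, 95.3]
orientation: [-1.319, 1.019, -1.019]
ft_force: [-2.2, 0.2, 5.3]
width: 38.5
```

```bash
python3 st.py
```

```text
t 22.12 p [513.6  113.67  95.25] yax [ 2.e-04 -1.e-04 -1.e+00] jaw [ 2.524e-01 -9.676e-01  1.000e-04] F [-2.23  0.19  5.27] w 38.5
```

>>> jog_arm:
  steps:
    - {"turn": [0, 0, 0], "dp": [0, 0, 0], "claw": 0.8}
    - {"turn": [0, 0, 0], "dp": [0, 0, 0], "claw": 0.8}
    - {"turn": [0, 0, 0], "dp": [0, 0, 0], "claw": 0.8}
    - {"turn": [0, 0, 0], "dp": [0, 0, 0], "claw": 0.8}
    - {"turn": [0, 0, 0], "dp": [0, 0, 0.1], "claw": 0.8}
    - {"turn": [0, 0, 0], "dp": [0, 0, 0.25], "claw": 0.8}
    - {"turn": [0, 0, 0], "dp": [0, 0, 0.25], "claw": 0.8}
    - {"turn": [0, 0, 0], "dp": [0, 0, 0.25], "claw": 0.8}
    - {"turn": [0, 0, 0], "dp": [0, 0, 0.25], "claw": 0.8}
    - {"turn": [0, 0, 0], "dp": [0, 0, 0.25], "claw": 0.8}

```text
t: 22.95
ee_pos: [513.3, 113.6, 114.9]
orientation: [-1.32, 1.019, -1.019]
ft_force: [-0.2, -0.2, 0.1]
width: 70.5
```

```bash
python3 st.py; python3 - <<'E'
from h import *
o=ctrl.get_obs();pickle.dump(o,open('pics/w7o.pkl','wb'));d=snap('wrist','w7');c=d['img'][130:300,230:420]
cv2.imwrite('pics/w7c.png',cv2.cvtColor(cv2.resize(c,None,fx=3.5,fy=3.5,interpolation=cv2.INTER_CUBIC),cv2.COLOR_RGB2BGR))
P=cloud(d,o)
print(P[...,2][205:265,290:355][::6,::6].round(0))
E
```

```text
t 22.95 p [513.3  113.61 114.94] yax [-3.e-04 -2.e-04 -1.e+00] jaw [ 2.524e-01 -9.676e-01  1.000e-04] F [-0.18 -0.18  0.15] w 70.48
[[ 81.  91.  92.  91.  91.  91.  91.  nan  91.  91.  91.]
 [ 91.  91.  91.  98. 103. 102. 102. 100.  94.  90.  92.]
 [ 91.  91. 103. 107. 107. 106. 107. 108. 105.  98.  91.]
 [ 91. 104. 107. 107. 107. 107. 106. 107. 107. 106.  90.]
 [ 91. 107. 107. 106. 104. 105. 102. 107. 108. 106. 105.]
 [106. 107. 106. 106. 105. 104. 105. 104. 106. 107. 106.]
 [108. 106. 108. 104. 104. 104. 104. 105.  98. 106. 107.]
 [107. 108. 107. 105. 104. 105. 104. 104. 105. 107. 107.]
 [ 91. 107. 107. 106. 105. 104. 103. 102. 107. 107. 106.]
 [ 14. 107. 107. 107. 107. 106. 106. 106. 107. 107.  13.]]
```

View pics/w7c.png

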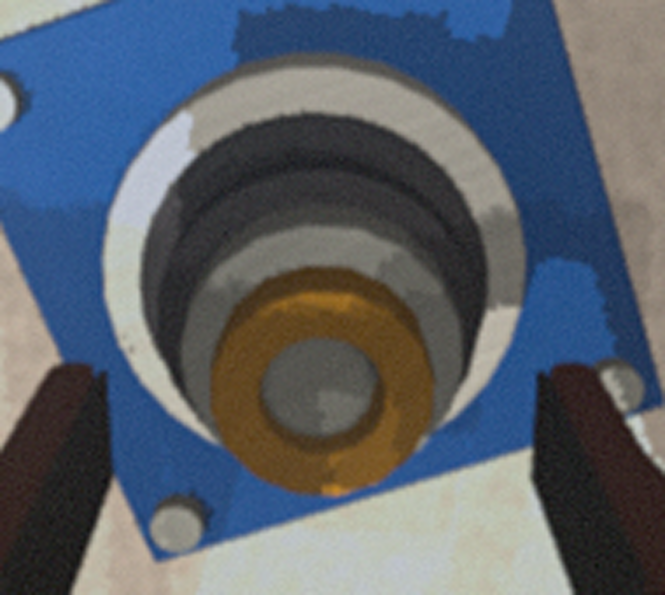

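>>> jog_arm:
  steps:
    - {"turn": [0, 0, 0], "dp": [0.004, 0, 0], "claw": 0.31}
    - {"turn": [0, 0, 0], "dp": [0.004, 0, 0], "claw": 0.31}
    - {"turn": [0, 0, 0], "dp": [0.004, 0, 0], "claw": 0.31}
    - {"turn": [0, 0, 0], "dp": [0.004, 0, 0], "claw": 0.31}
    - {"turn": [0, 0, 0], "dp": [0.004, 0, -0.02], "claw": 0.31}
    - {"turn": [0, 0, 0], "dp": [0.004, 0, -0.05], "claw": 0.31}
    - {"turn": [0, 0, 0], "dp": [0.004, 0, -0.08], "claw": 0.31}
    - {"turn": [0, 0, 0], "dp": [0.004, 0, -0.08], "claw": 0.31}
    - {"turn": [0, 0, 0], "dp": [0.004, 0, -0.08], "claw": 0.31}
    - {"turn": [0, 0, 0], "dp": [0.004, 0, -0.08], "claw": 0.31}

```text
t: 23.83
ee_pos: [513.5, 113.6, 108.4]
orientation: [-1.32, 1.02, -1.019]
ft_force: [-1.0, 0.0, 0.2]
width: 27.0
```

```bash
python3 st.py
```

```text
t 23.83 p [513.54 113.62 108.39] yax [-7.e-04 -3.e-04 -1.e+00] jaw [ 2.524e-01 -9.676e-01  1.000e-04] F [-0.98  0.01  0.15] w 27.01
```

>>> jog_arm:
  steps:
    - {"turn": [0, 0, 0], "dp": [0, 0, -0.008], "claw": 0.31}
    - {"turn": [0, 0, 0], "dp": [0, 0, -0.016], "claw": 0.31}
    - {"turn": [0, 0, 0], "dp": [0, 0, -0.024], "claw": 0.31}
    - {"turn": [0, 0, 0], "dp": [0, 0, -0.03], "claw": 0.31}
    - {"turn": [0, 0, 0], "dp": [0, 0, -0.03], "claw": 0.31}
    - {"turn": [0, 0, 0], "dp": [0, 0, -0.03], "claw": 0.31}

```text
t: 24.33
ee_pos: [513.7, 113.6, 106.6]
orientation: [-1.319, 1.019, -1.019]
ft_force: [-1.7, -0.5, 5.8]
width: 27.2
```

```bash
python3 st.py
```

```text
t 24.33 p [513.73 113.62 106.56] yax [-2.e-04 -2.e-04 -1.e+00] jaw [ 2.524e-01 -9.676e-01  1.000e-04] F [-1.74 -0.48  5.75] w 27.18
```

>>> jog_arm:
  steps:
    - {"turn": [0, 0, 0], "dp": [0, 0, -0.01], "claw": 0.31}
    - {"turn": [0, 0, 0], "dp": [0, 0, -0.018], "claw": 0.31}
    - {"turn": [0, 0, 0], "dp": [0, 0, -0.026], "claw": 0.31}
    - {"turn": [0, 0, 0], "dp": [0, 0, -0.034], "claw": 0.31}
    - {"turn": [0, 0, 0], "dp": [0, 0, -0.042], "claw": 0.31}
    - {"turn": [0, 0, 0], "dp": [0, 0, -0.05], "claw": 0.31}

```text
t: 24.83
ee_pos: [513.7, 113.6, 103.3]
orientation: [-1.319, 1.019, -1.019]
ft_force: [-3.3, -0.1, 8.9]
width: 27.4
```

```bash
python3 st.py
```

```text
t 24.83 p [513.74 113.64 103.26] yax [-1.e-04 -1.e-04 -1.e+00] jaw [ 2.524e-01 -9.676e-01  1.000e-04] F [-3.35 -0.09  8.85] w 27.41
```

>>> jog_arm:
  steps:
    - {"turn": [0, 0, 0], "dp": [0, 0, -0.016], "claw": 0.31}
    - {"turn": [0, 0, 0], "dp": [0, 0, -0.024], "claw": 0.31}
    - {"turn": [0, 0, 0], "dp": [0, 0, -0.032], "claw": 0.31}
    - {"turn": [0, 0, 0], "dp": [0, 0, -0.04], "claw": 0.31}
    - {"turn": [0, 0, 0], "dp": [0, 0, -0.048], "claw": 0.31}
    - {"turn": [0, 0, 0], "dp": [0, 0, -0.056], "claw": 0.31}
    - {"turn": [0, 0, 0], "dp": [0, 0, -0.064], "claw": 0.31}
    - {"turn": [0, 0, 0], "dp": [0, 0, -0.072], "claw": 0.31}
    - {"turn": [0, 0, 0], "dp": [0, 0, -0.08], "claw": 0.31}
    - {"turn": [0, 0, 0], "dp": [0, 0, -0.088], "claw": 0.31}
    - {"turn": [0, 0, 0], "dp": [0, 0, -0.094], "claw": 0.31}

```text
t: 25.75
ee_pos: [513.8, 113.6, 96.4]
orientation: [-1.319, 1.019, -1.019]
ft_force: [-3.1, -0.3, 8.7]
width: 27.2
```

```bash
python3 st.py
```

```text
t 25.75 p [513.75 113.64  96.42] yax [ 0.e+00 -1.e-04 -1.e+00] jaw [ 2.524e-01 -9.676e-01  1.000e-04] F [-3.05 -0.34  8.68] w 27.2
```

>>> jog_arm:
  steps:
    - {"turn": [0, 0, 0], "dp": [0, 0, -0.014], "claw": 0.31}
    - {"turn": [0, 0, 0], "dp": [0, 0, -0.018], "claw": 0.31}
    - {"turn": [0, 0, 0], "dp": [0, 0, -0.022], "claw": 0.31}
    - {"turn": [0, 0, 0], "dp": [0, 0, -0.026], "claw": 0.31}
    - {"turn": [0, 0, 0], "dp": [0, 0, -0.03], "claw": 0.31}
    - {"turn": [0, 0, 0], "dp": [0, 0, -0.032], "claw": 0.31}

```text
t: 26.25
ee_pos: [513.7, 113.6, 94.5]
orientation: [-1.319, 1.019, -1.019]
ft_force: [-2.8, -0.0, 8.1]
width: 27.1
```

```bash
python3 st.py
```

```text
t 26.25 p [513.74 113.63  94.55] yax [ 1.e-04 -1.e-04 -1.e+00] jaw [ 2.524e-01 -9.676e-01  1.000e-04] F [-2.79 -0.04  8.13] w 27.07
```

>>> jog_arm:
  steps:
    - {"turn": [0, 0, 0], "dp": [0, 0, -0.011], "claw": 0.31}
    - {"turn": [0, 0, 0], "dp": [0, 0, -0.014], "claw": 0.31}
    - {"turn": [0, 0, 0], "dp": [0, 0, -0.016], "claw": 0.31}
    - {"turn": [0, 0, 0], "dp": [0, 0, -0.018], "claw": 0.31}
    - {"turn": [0, 0, 0], "dp": [0, 0, -0.018], "claw": 0.31}
    - {"turn": [0, 0, 0], "dp": [0, 0, -0.018], "claw": 0.31}

```text
t: 26.75
ee_pos: [513.8, 113.6, 94.2]
orientation: [-1.319, 1.019, -1.019]
ft_force: [-3.7, -1.8, 12.9]
width: 27.4
```

```bash
python3 st.py
```

```text
t 26.75 p [513.77 113.65  94.23] yax [ 3.e-04 -1.e-04 -1.e+00] jaw [ 2.524e-01 -9.676e-01  2.000e-04] F [-3.75 -1.82 12.92] w 27.4
```

>>> jog_arm:
  steps:
    - {"turn": [0, 0, 0], "dp": [0, 0, -0.016], "claw": 0.31}
    - {"turn": [0, 0, 0], "dp": [0, 0, -0.019], "claw": 0.31}
    - {"turn": [0, 0, 0], "dp": [0, 0, -0.019], "claw": 0.31}
    - {"turn": [0, 0, 0], "dp": [0, 0, -0.019], "claw": 0.31}
    - {"turn": [0, 0, 0], "dp": [0, 0, -0.019], "claw": 0.31}
    - {"turn": [0, 0, 0], "dp": [0, 0, -0.019], "claw": 0.31}

```text
t: 27.25
ee_pos: [513.8, 113.7, 94.2]
orientation: [-1.319, 1.019, -1.019]
ft_force: [-4.4, -0.6, 16.4]
width: 27.6
```

```bash
python3 st.py
```

```text
t 27.25 p [513.81 113.66  94.16] yax [ 6.e-04 -1.e-04 -1.e+00] jaw [ 2.525e-01 -9.676e-01  2.000e-04] F [-4.39 -0.61 16.44] w 27.62
```

>>> jog_arm:
  steps:
    - {"turn": [0, 0, 0], "dp": [0, 0, -0.021], "claw": 0.31}
    - {"turn": [0, 0, 0], "dp": [0, 0, -0.021], "claw": 0.31}
    - {"turn": [0, 0, 0], "dp": [0, 0, -0.021], "claw": 0.31}
    - {"turn": [0, 0, 0], "dp": [0, 0, -0.021], "claw": 0.31}
    - {"turn": [0, 0, 0], "dp": [0, 0, -0.021], "claw": 0.31}
    - {"turn": [0, 0, 0], "dp": [0, 0, -0.021], "claw": 0.31}
    - {"turn": [0, 0, 0], "dp": [0, 0, -0.021], "claw": 0.31}
    - {"turn": [0, 0, 0], "dp": [0, 0, -0.021], "claw": 0.31}
    - {"turn": [0, 0, 0], "dp": [0, 0, -0.021], "claw": 0.31}
    - {"turn": [0, 0, 0], "dp": [0, 0, -0.021], "claw": 0.31}
    - {"turn": [0, 0, 0], "dp": [0, 0, -0.021], "claw": 0.31}
    - {"turn": [0, 0, 0], "dp": [0, 0, -0.021], "claw": 0.31}

```text
t: 28.25
ee_pos: [513.8, 113.7, 94.2]
orientation: [-1.319, 1.018, -1.02]
ft_force: [-5.7, -1.1, 19.6]
width: 27.1
```

```bash
python3 st.py; python3 - <<'E'
from h import *
for i in range(3):
    o=ctrl.get_obs();d=ctrl.get_image('wrist');print(o['t'],o['ft_force'].round(2),o['ee_pos'].round(2))
    if i==0: pickle.dump(o,open('pics/w8o.pkl','wb'));pickle.dump(d,open('pics/w8.pkl','wb'));cv2.imwrite('pics/w8.png',cv2.cvtColor(d['img'],cv2.COLOR_RGB2BGR))
E
```

```text
t 28.25 p [513.84 113.67  94.17] yax [ 9.e-04 -0.e+00 -1.e+00] jaw [ 2.525e-01 -9.676e-01  2.000e-04] F [-5.74 -1.11 19.62] w 27.07
28.25 [-5.74 -1.11 19.62] [513.84 113.67  94.17]
28.3 [-5.44 -1.88 19.83] [513.82 113.65  94.15]
28.35 [-6.24 -0.84 19.92] [513.83 113.65  94.15]
```

View pics/w8.png

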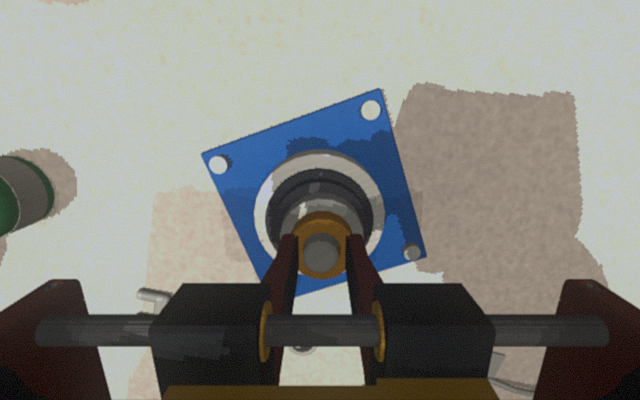

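>>> jog_arm:
  steps:
    - {"turn": [0, 0, 0], "dp": [0, 0, -0.019], "claw": 0.31}
    - {"turn": [0, 0, 0], "dp": [0, 0, -0.019], "claw": 0.31}
    - {"turn": [0, 0, 0], "dp": [0, 0, -0.019], "claw": 0.31}
    - {"turn": [0, 0, 0], "dp": [0, 0, -0.019], "claw": 0.31}
    - {"turn": [0, 0, 0], "dp": [0, 0, -0.019], "claw": 0.31}
    - {"turn": [0, 0, 0], "dp": [0, 0, -0.019], "claw": 0.31}
    - {"turn": [0, 0, 0], "dp": [0, 0, -0.019], "claw": 0.31}
    - {"turn": [0, 0, 0], "dp": [0, 0, -0.019], "claw": 0.31}
    - {"turn": [0, 0, 0], "dp": [0, 0, -0.019], "claw": 0.31}
    - {"turn": [0, 0, 0], "dp": [0, 0, -0.019], "claw": 0.31}
    - {"turn": [0, 0, 0], "dp": [0, 0, -0.019], "claw": 0.31}
    - {"turn": [0, 0, 0], "dp": [0, 0, -0.019], "claw": 0.31}

```text
t: 29.4
ee_pos: [513.8, 113.7, 94.2]
orientation: [-1.319, 1.018, -1.02]
ft_force: [-5.5, -0.8, 17.4]
width: 27.2
```

```bash
python3 st.py
```

```text
t 29.4 p [513.83 113.66  94.16] yax [ 0.001 -0.    -1.   ] jaw [ 2.525e-01 -9.676e-01  3.000e-04] F [-5.52 -0.82 17.4 ] w 27.18
```

Held. Now straight up and clear.

>>> jog_arm:
  steps:
    - {"turn": [0, 0, 0], "dp": [0, 0, 0.03], "claw": 0.31}
    - {"turn": [0, 0, 0], "dp": [0, 0, 0.1], "claw": 0.31}
    - {"turn": [0, 0, 0], "dp": [0, 0, 0.5], "claw": 0.31}
    - {"turn": [0, 0, 0], "dp": [0, 0, 1], "claw": 0.31}
    - {"turn": [0, 0, 0], "dp": [0, 0, 1], "claw": 0.31}
    - {"turn": [0, 0, 0], "dp": [0, 0, 1], "claw": 0.31}
    - {"turn": [0, 0, 0], "dp": [0, 0, 1], "claw": 0.31}
    - {"turn": [0, 0, 0], "dp": [0, 0, 1], "claw": 0.31}
    - {"turn": [0, 0, 0], "dp": [0, 0, 1], "claw": 0.31}

```text
t: 30.15
ee_pos: [512.8, 113.5, 172.8]
orientation: [-1.321, 1.02, -1.018]
ft_force: [0.1, 0.1, -0.3]
width: 27.3
```

```bash
python3 st.py; python3 - <<'E'
from h import *
o=ctrl.get_obs();pickle.dump(o,open('pics/w9o.pkl','wb'));d=snap('wrist','w9')
P=cloud(d,o)
m=np.zeros((400,640),bool);m[120:300,200:450]=1
def circ(k,h):
    c=max(cv2.findContours(k.astype(np.uint8),cv2.RETR_EXTERNAL,cv2.CHAIN_APPROX_NONE)[0],key=cv2.contourArea)
    w=np.array([ray(d,*p[0],h,o)[:2] for p in c],np.float32);return cv2.minEnclosingCircle(w)
for h in(104,94,78,62,38):
    k=m&(abs(P[...,2]-h)<3)
    print(h,k.sum(),np.nanmedian(P[...,2][k]).round(2),circ(k,h))
k=m&(abs(P[...,2]-94)<3);q=P[k];s=np.linalg.lstsq(np.c_[q[:,:2]-q[:,:2].mean(0),np.ones(len(q))],q[:,2],rcond=None)[0];print('bush tilt',s)
snap('top','top9')
E
```

```text
t 30.15 p [512.8  113.47 172.75] yax [-1.7e-03 -5.0e-04 -1.0e+00] jaw [ 2.525e-01 -9.676e-01  1.000e-04] F [ 0.08  0.07 -0.3 ] w 27.28
104 462 104.2 ((514.1698608398438, 113.83875274658203), 10.063272476196289)
94 1174 94.25 ((513.9371337890625, 112.86116790771484), 19.978477478027344)
78 964 78.21 ((513.4698486328125, 112.97784423828125), 27.132966995239258)
62 898 62.17 ((514.0750732421875, 113.95326232910156), 32.784263610839844)
38 2390 38.36 ((511.1431884765625, 114.35212707519531), 49.76655197143555)
bush tilt [-1.02080359e-02 -1.51694347e-03  9.41745129e+01]
```

View pics/w9.png

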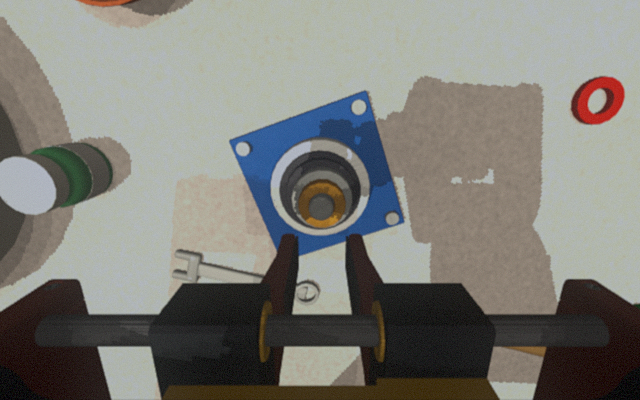

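View pics/top9.png

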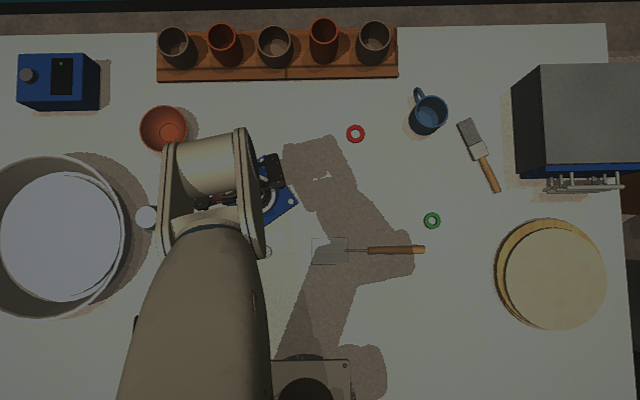

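The stack tops measure 94.2, 78.2 and 62.2 mm, which are the home heights. The bystanders in view have not moved, with the red ring still at (355,133) and the green one at (432,220). I'm handing in.

```bash
python3 -c "
from h import *
print(ctrl.close_job())"
```

```text
the job is handed in; nothing more can be done
None
```

The stack is rebuilt and bedded, and the job was handed in at about 30 s. I threaded the medium spacer, then the brass bush. I slid the stack home at about 9 N, then held 16–20 N on the bush for roughly 2 s. The highest force I read was 19.9 N.

- **Last checks:** the tops measured 94.2, 78.2 and 62.2 mm, against 94, 78 and 62 mm when home. The bush was within about 0.5 mm of centred on the medium spacer and about 0.01 rad off level. The gripper was clear, the wrist force read near zero, and the bystanders in view had not moved.
- **Not seen:** the arm hid part of the area around the unit, including most of the wrench, in the last top picture. The wrench did show lying in its place in the wrist view.
- **Small disagreements:** the finger width read about 1.5 mm under the ring diameters. The wrist camera and the TCP differed by about 0.6 mm, which I cancelled by measuring ring and spindle in the same picture. The push also put a 4–6 N sideways force on the tool along x.

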